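# Load a gas monitor's battery by tipping it over a step

## Robot

A 7-joint arm with a two-finger parallel gripper is mounted at the origin on the work surface. World frame = base frame: x ahead of the robot, y to its left, z up, the work surface at z = 0. Lengths are in m, angles in rad, forces in N, time in s.
With the tool pointing down it reaches from about 0.425 to 0.875 m from the base axis. Payload 4.7 kg.
Tool frame: the origin (TCP) lies midway between the tips of the shut fingers; the grasp point (between the pads) lies 19 mm behind it; y points along the fingers, z is the direction in which the jaws open and shut, and the axes are right-handed (so a half turn about y gives the same grasp; the last joint's range is limited). The gripper opens to 87 mm and grips with 3 to 60 N. Pads are 19 mm wide; open, the fingers measure 117 mm over their backs; the gripper's body (75 mm by 190 mm) begins 51 mm behind the grasp point.
Start: joints at [-1.259, 0.321, -0.07, 1.45, 0.023, 1.371, -0.057], TCP at [0.191, 0.621, 0.223] pointing down, gripper open.
Joint ranges: [-2.86, 2.86], [-0.3, 2.09], [-1.38, 1.24], [0.06, 2.45], [-1.56, 4.7], [0.09, 2.05], [-2.69, 2.69]. Speed limits (rad/s): [2.57, 2.57, 3.14, 3.14, 3.14, 3.14, 3.14].

## Interface

Orientations are given as a rotation vector (axis times angle).
In Python, from bench import ctrl gives the robot as it stands.
- The arm moves only by the tool play_rows, never from a script. Its arguments are lists of equal length, an entry for each row: "translation": the shift along the tool's x, y, z in mm, a list of three; "turn": the turn, a rotation vector about the tool's x, y, z in rad, a list of three; "fingers": the opening, from -1 (shut) to 1 (fully open), so that 0 is half open. In form: {"translation": [[dx, dy, dz], ...], "turn": [[wx, wy, wz], ...], "fingers": [fingers, ...]}. A call has exactly 10 rows; each row shifts and turns the commanded pose from where the row before left it, along the tool's axes as they then stand; what a row does not reach is not made up. A row lasts 1/12 s, in which the tool goes at most 41.7 mm and 7.16 degrees, less where a joint would pass 70% of its speed; a pose out of reach is approached as far as the arm can. A call with a gripper value outside its range is refused whole. The fingers move at their own pace and stop on an object; "grip_force" is the grip in N (left out, the last holds). Time passes only in rows, so rows that do not move let the fingers close, or fill a call up. It gives the time, the measured TCP pose, the force and the opening at its end, in the units of the state.
- ctrl.get_state(): the state, without advancing time (a new reading comes with each control period).
- ctrl.get_image(name): name is "scene" or "top" or "wrist"; returns the picture (480x640x3 uint8, blue, green, red); there is no depth.
- ctrl.camera_info(name): a dict with "camera_matrix" (3x3 intrinsics, pixels), "R" (3x3) and "t" (3): a world point X has camera coordinates R X + t. Camera axes: x right, y down, z forward; pixel columns grow to the right and rows downward; lengths in m; the calibration is good to about 2 mm. A picture is of the moment at which its call begins: read the wrist's pose just before it. camera_info takes no time and is no camera call; for the wrist camera it gives the pose at the moment of the call.
- ctrl.close_job(): hands the job in, once; it reports no verdict.
The state is a dict: "time": time; "joint_positions": joint angles; "qd": joint speeds; "joint_torque": joint torques, N m; "position": TCP position; "tool_rot": TCP orientation; "ft_force": force on the tool from outside, world axes, zero at the start; "torque": the same for the moment, N m; "grip_width": opening from 0.0 (shut) to 1.0 (fully open).
Only numpy, scipy, OpenCV 4.12 (cv2) and the standard library are available. Lean on these libraries where they do the work, as an engineer would, in place of code of your own. Each camera call takes 0.05 s, during which the arm holds its last target.

## Task

Load the large battery pack into the open battery bay of the gas monitor, lying on its side with its socket end towards the monitor and the narrow face with the metal plate uppermost. To turn it, stand it upright and square on the bench with its base close against the step's edge that faces the right-hand end of the bench (seen from the robot), let go, and push high on its face so that it tips over that edge and lies on the low rubber-topped step; then take it again and lower it fully into the bay. Do not turn it over in the air, do not drop it into the bay, and leave everything else standing where it is.

Things in the scene. Friction and masses are not known exactly. Their poses are not given: they have to be found in the camera images.
- pack: The large battery pack: grey block 95 (x) x 56 (y) x 140 mm (z), 0.6-0.9 kg, starts upright at the right. Origin: centre of its base; z to its top end, where a black socket block (26 x 34 mm, 8 mm high) sits 30 mm to the +x side. Its narrow +x face (56 x 140 mm) carries a thin metal plate and must end uppermost. Only the 56 mm width fits a gripper. It swaps places with spare and jar.
- pack_center (a point): Middle of the pack's block, 70 mm above its base along its z. Lying on the step it is about 58 mm above the bench, and its base end overhangs the stop edge by some 10 to 30 mm. The pack tips at about 4 N pushed 120 mm up; past about 35 degrees it falls over by itself.
- pack_top (a point): Middle of the pack's top end (under the socket block's foot), 140 mm above its base along its z.
- pack_heel (a point): Middle of the pack's lower edge on its -x side, opposite the metal plate: the edge it tips over.
- step: Fixed step, rubber-topped plate 150 (x) x 110 (y) mm, 10 mm high. Origin: on the bench, middle of the stop edge; it covers x = 0 to 150, y = -55 to 55 mm. The pack stands on the -x side, its plate face away from the step, and tips to the step's +x (roughly robot's left).
- bay: Fixed gas monitor with an open battery bay. Origin: under the bay's centre, on the bench. Inside 164 (x) x 66 mm (y), floor 6 mm up, walls 5 mm thick, 40 mm high. Past its +x end: the beige case, 120 x 190 mm, 80 mm high, with a 12 mm high knob, beginning at x = 87 mm. The pack lies in it with its z to +x and its x up, its block's middle about 4 mm to the -x side of the origin.
- bay_floor (a point): Centre of the bay's inner floor, 6 mm above the bench.
- spare: Bystander: a smaller grey block 72 x 45 x 100 mm, no socket. Origin: centre of its base, as for all the bystanders.
- jar: Bystander: jar, 68 mm diameter, 95 mm high.
- amber: Bystander: tall amber bottle, 76 mm diameter, 235 mm high.
- cylinder: Bystander: steel sample cylinder, 60 mm diameter, 235 mm high.
- washer: Bystander: white plastic bottle, 70 mm diameter, 200 mm high.
- beaker: Bystander: glass beaker, 70 mm diameter, 90 mm high.
- vial: Bystander: small amber jar, 42 mm diameter, 55 mm high.
Mind the look-alikes: they are no part of the job. Leave any blue or green look-alike of the pack alone.

How it is judged:
By the outcome, as a careful person would: the job done as asked, in the order asked, and still so for the second after the job is handed in, with the robot touching nothing.
It also fails if it takes over 61 s, if anything falls off the work surface, if the arm or the gripper's body presses on something with over 40 N, if the wrist force passes 120 N, or if a joint passes its speed limit or range.

## Working session

There is one attempt and no reset: what is moved stays moved. The work goes in short steps, Python scripts to look and compute and a tool call to move; the robot and the scene stay as the last step left them, time stands still between calls to the robot, and variables do not carry over. Pictures are saved under pics/ and viewed, and the job is handed in when it is done.

Besides the shell and the picture viewer there is one more tool, called after "Request:" as name(argument=value, ...), one argument or row to a line, values as JSON. play_rows: Moves the arm, as the interface text tells. Its arguments: {"type":"object","properties":{"translation":{"type":"array"},"turn":{"type":"array"},"fingers":{"type":"array"},"grip_force":{"type":"number"}},"required":["translation","turn","fingers"]}

```bash
ls; mkdir -p pics; python3 - <<'E'
from bench import ctrl
import cv2,numpy as np
np.set_printoptions(precision=4,suppress=True)
print(ctrl.get_state())
for n in ["scene","top","wrist"]:
    print(n,ctrl.camera_info(n)); cv2.imwrite(f"pics/{n}0.png",ctrl.get_image(n))
E
```

```text
pics
{'time': 0.0, 'joint_positions': array([-1.2589,  0.3218, -0.0701,  1.4517,  0.0226,  1.3708, -0.0569]), 'qd': array([-0.0014, -0.0003,  0.0006, -0.0009, -0.0004, -0.0011,  0.0007]), 'joint_torque': array([ -0.    , -49.1281,  -0.404 , -31.253 ,  -0.0641,   0.0437,
         0.0002]), 'position': array([0.1906, 0.6209, 0.2215]), 'tool_rot': array([-1.5601,  0.234 , -0.2336]), 'ft_force': array([-0.7349, -0.2454,  0.2331]), 'torque': array([-0.0514,  0.0344,  0.0081]), 'grip_width': 1.0019525173732924}
scene {'camera_matrix': array([[511.587 ,   0.    , 316.0441],
       [  0.    , 511.587 , 239.5924],
       [  0.    ,   0.    ,   1.    ]]), 'R': array([[-0.2877,  0.9576, -0.0152],
       [ 0.6218,  0.1747, -0.7634],
       [-0.7284, -0.2291, -0.6457]]), 't': array([ 0.1965, -0.2081,  1.5225])}
top {'camera_matrix': array([[456.0947,   0.    , 329.1596],
       [  0.    , 456.0947, 239.8362],
       [  0.    ,   0.    ,   1.    ]]), 'R': array([[ 0.0029, -1.    , -0.0086],
       [-0.9869, -0.0015, -0.1616],
       [ 0.1615,  0.0089, -0.9868]]), 't': array([-0.0734,  0.4805,  1.1996])}
wrist {'camera_matrix': array([[411.6619,   0.    , 314.865 ],
       [  0.    , 411.6619, 238.0281],
       [  0.    ,   0.    ,   1.    ]]), 'R': array([[ 0.2939,  0.9558, -0.002 ],
       [ 0.9113, -0.2796,  0.3023],
       [ 0.2884, -0.0906, -0.9532]]), 't': array([-0.6499, -0.0368,  0.3929])}
```

View pics/scene0.png

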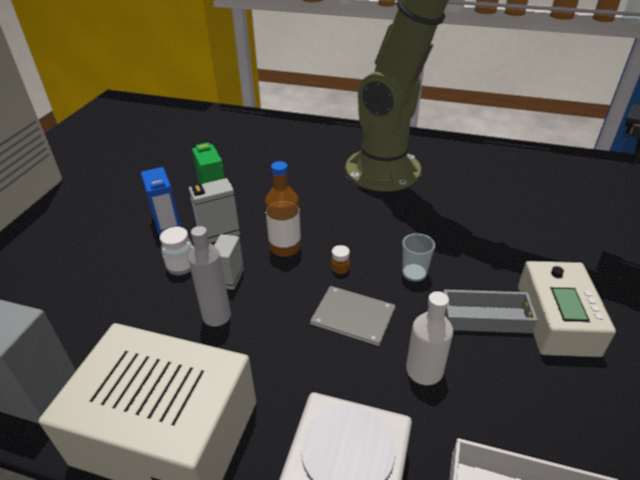

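View pics/top0.png

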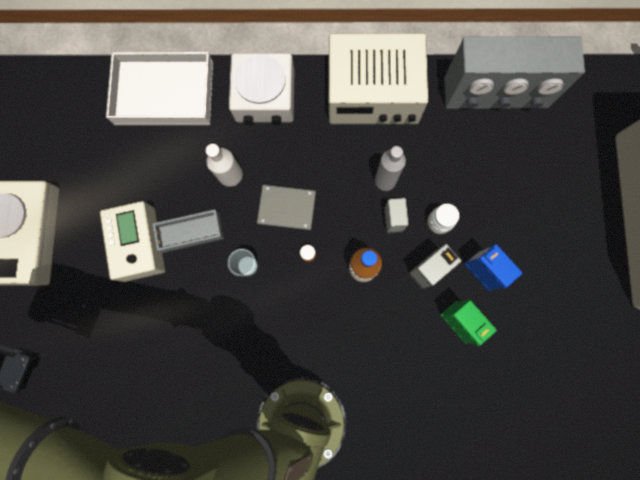

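View pics/wrist0.png

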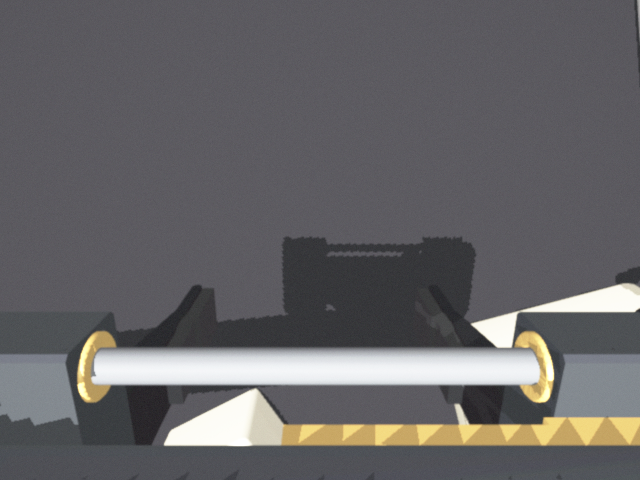

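Pictures show: the pack candidates are the grey one (top 436,265; scene 213,208), the smaller grey spare (top 397,214), a blue look-alike (top 495,268) and a green one (top 470,323). The grey one with the black socket block fits the description. The step is at top (287,207) and the bay at top (188,230). Next come the close crops.

```bash
python3 - <<'E'
import cv2
t=cv2.imread("pics/top0.png"); s=cv2.imread("pics/scene0.png")
def crop(im,x0,y0,w,h,k,n):
    c=cv2.resize(im[y0:y0+h,x0:x0+w],None,fx=k,fy=k,interpolation=cv2.INTER_CUBIC)
    cv2.imwrite(f"pics/{n}.png",c)
crop(t,380,190,130,100,6,"c_pack")
crop(t,240,170,100,75,8,"c_step")
crop(t,95,190,133,100,6,"c_bay")
crop(s,140,140,160,120,5,"c_spack")
E
```

```text
(no output)
```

View pics/c_pack.png

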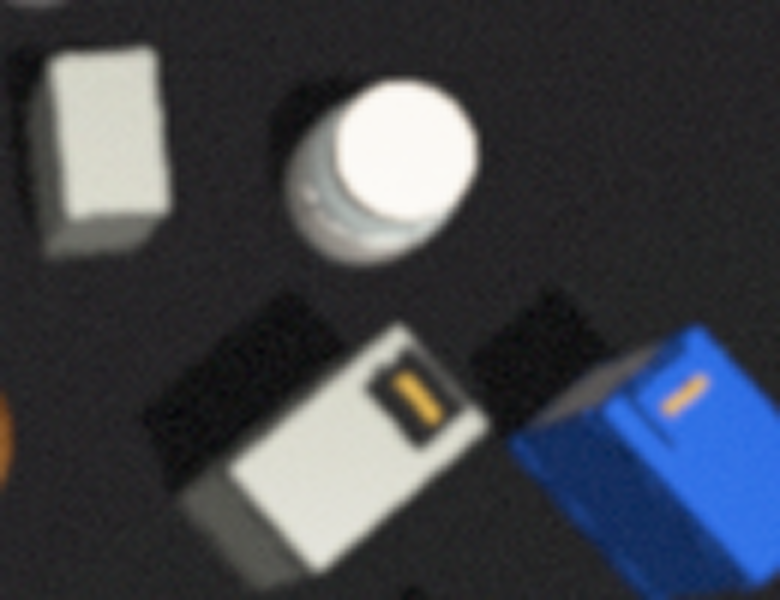

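View pics/c_step.png

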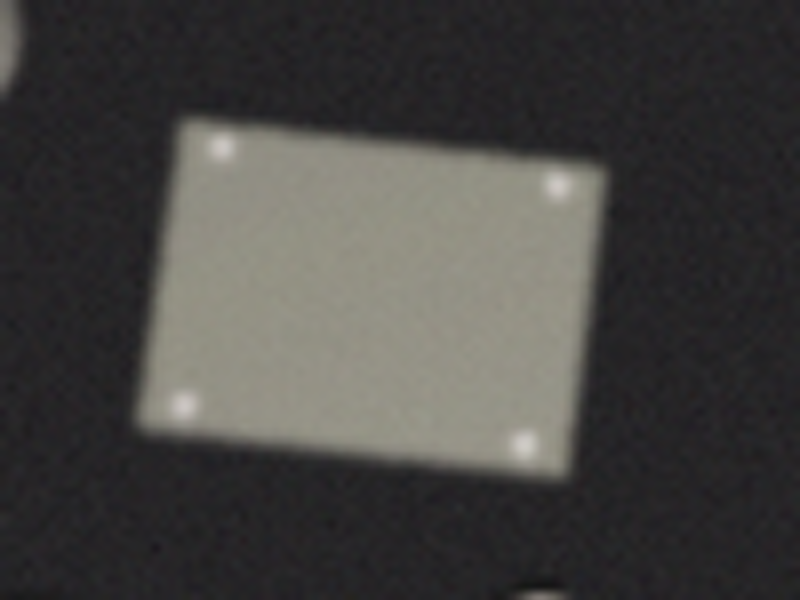

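View pics/c_bay.png

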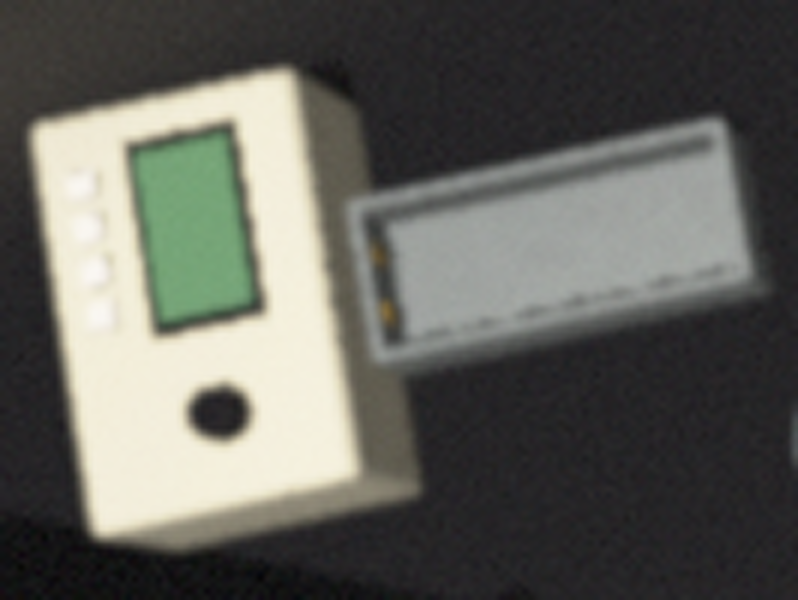

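View pics/c_spack.png

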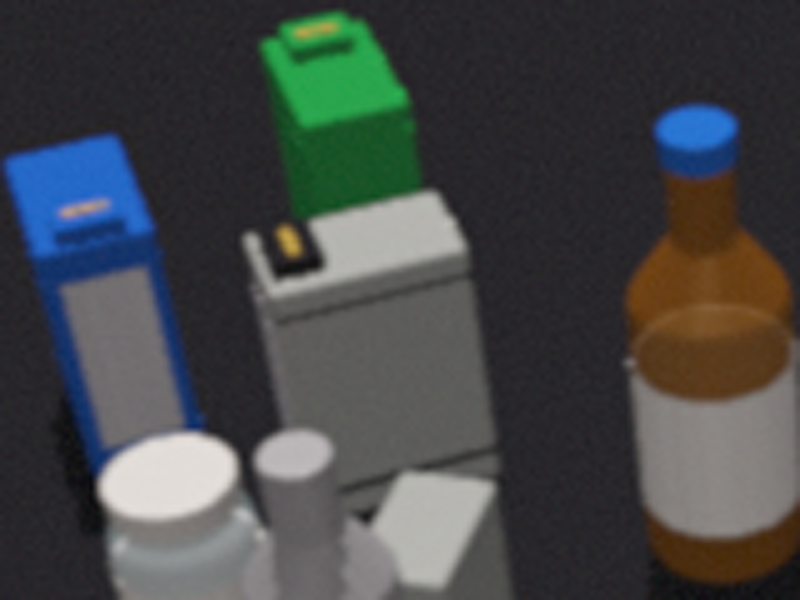

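```bash
cat > h.py <<'E'
import numpy as np, cv2
from scipy.optimize import least_squares
from scipy.spatial.transform import Rotation as Ro
np.set_printoptions(precision=4,suppress=True)
def proj(ci,X):
    p=(np.asarray(X)@ci["R"].T+ci["t"])@ci["camera_matrix"].T
    return p[:,:2]/p[:,2:]
def plane(ci,uv,z):
    uv=np.atleast_2d(uv).astype(float)
    d=np.c_[uv,np.ones(len(uv))]@np.linalg.inv(ci["camera_matrix"]).T@ci["R"]
    c=-ci["R"].T@ci["t"]
    return c+d*((z-c[2])/d[:,2])[:,None]
def full(c,k,x0,y0): return (np.asarray(c,float)+.5)/k-.5+[x0,y0]
def fit2d(loc,obs):  # loc,obs Nx2 rigid
    f=lambda p:((loc@np.array([[np.cos(p[2]),-np.sin(p[2])],[np.sin(p[2]),np.cos(p[2])]]).T+p[:2])-obs).ravel()
    best=min((least_squares(f,[*obs.mean(0),a]) for a in (0,1.5,3,-1.5)),key=lambda r:r.cost)
    return best.x, f(best.x).reshape(-1,2)*1000
E
python3 - <<'E'
from h import *
from bench import ctrl
ci=ctrl.camera_info("top")
def go(n,loc,c,k,x0,y0,z):
    P=plane(ci,full(c,k,x0,y0),z)[:,:2]
    x,r=fit2d(np.array(loc)/1000,P); print(n,x[:2],"deg",np.degrees(x[2]),"res",np.round(r.ravel(),1))
go("pack",[(47.5,28),(47.5,-28),(-47.5,-28),(-47.5,28)],[(400,322),(490,425),(320,573),(232,468)],6,380,190,.14)
# step x to robot-left (image left), y: image left=+y world; +x step = +y world => step y = -x world (image down)
go("step",[(150,-55),(0,-55),(0,55),(150,55)],[(182,120),(608,168),(570,478),(138,430)],8,240,170,.01)
go("bay",[(87,38),(87,-38),(-87,-38),(-87,38)],[(380,362),(348,203),(725,118),(757,276)],6,95,190,.04)
go("case",[(87,95),(87,-95),(207,-95),(207,95)],[(362,475),(296,66),(32,125),(93,540)],6,95,190,.08)
go("spare",[(36,22.5),(36,-22.5),(-36,-22.5),(-36,22.5)],[(48,55),(155,47),(170,212),(68,218)],6,380,190,.10)
for n,c,z in [("jar",(407,150),.095)]:
    print(n,plane(ci,full(c,6,380,190),z))
for n,c,z in [("vial",(308,253),.055),("amber",(370,259),.235),("cyl",(396,153),.235),("washer",(213,151),.2),("beaker",(243,263),.0)]:
    print(n,plane(ci,c,z))
print(Ro.from_rotvec(ctrl.get_state()["tool_rot"]).as_matrix())
E
```

```text
pack [ 0.4042 -0.3458] deg -49.920447153318996 res [ 0.2 -0.2  0.2 -1.  -0.2 -0.1 -0.2  1.4]
step [ 0.5711 -0.0259] deg 83.57264086619769 res [-1.6 -1.1 -0.9  1.2  1.3  1.1  1.2 -1.2]
bay [0.5086 0.3166] deg -256.6602838490324 res [-0.5  0.6  0.2 -1.2  0.4  0.2 -0.1  0.4]
case [0.5074 0.3161] deg -256.98307303499104 res [-1.7 -1.5  1.  -0.   0.9  1.1 -0.2  0.4]
spare [ 0.5452 -0.2517] deg 4.517524257384557 res [-0.5 -1.1 -0.5  0.7  0.9 -0.3  0.1  0.6]
jar [[ 0.5387 -0.3811  0.095 ]]
vial [[ 0.4424 -0.0162  0.055 ]]
amber [[ 0.4048 -0.1666  0.235 ]]
cyl [[ 0.6555 -0.2306  0.235 ]]
washer [[0.6735 0.2103 0.2   ]]
beaker [[0.4214 0.1676 0.    ]]
[[ 0.956  -0.0004  0.2934]
 [-0.2934 -0.0015  0.956 ]
 [ 0.0001 -1.     -0.0015]]
```

Request:
play_rows(
  translation=[
    [0, -9, 0],
    [0, -9, 0],
    [0, -9, 0],
    [0, -9, 0],
    [0, -9, 0],
    [0, -9, 0],
    [0, -9, 0],
    [0, -9, 0],
    [0, -9, 0],
    [0, -9, 0],
  ],
  turn=[
    [0, 0.0574, 0],
    [0, 0.0574, 0],
    [0, 0.0574, 0],
    [0, 0.0574, 0],
    [0, 0.0574, 0],
    [0, 0.0574, 0],
    [0, 0.0574, 0],
    [0, 0.0574, 0],
    [0, 0.0574, 0],
    [0, 0.0574, 0],
  ],
  fingers=[1, 1, 1, 1, 1, 1, 1, 1, 1, 1],
)

```text
time: 0.98
position: [0.1907, 0.6212, 0.3125]
tool_rot: [-1.462, 0.683, -0.683]
ft_force: [-0.2, -0.6, -0.1]
grip_width: 0.998
```

Request:
play_rows(
  translation=[
    [38, 0, 0],
    [38, 0, 0],
    [38, 0, 0],
    [38, 0, 0],
    [38, 0, 0],
    [38, 0, 0],
    [38, 0, 0],
    [38, 0, 0],
    [38, 0, 0],
    [38, 0, 0],
  ],
  turn=[
    [0, 0, 0],
    [0, 0, 0],
    [0, 0, 0],
    [0, 0, 0],
    [0, 0, 0],
    [0, 0, 0],
    [0, 0, 0],
    [0, 0, 0],
    [0, 0, 0],
    [0, 0, 0],
  ],
  fingers=[1, 1, 1, 1, 1, 1, 1, 1, 1, 1],
)

```text
time: 1.82
position: [0.436, 0.3288, 0.3125]
tool_rot: [-1.461, 0.681, -0.681]
ft_force: [0.9, 0.7, 0.2]
grip_width: 1.001
```

Request:
play_rows(
  translation=[
    [38, 0, -5],
    [38, 0, -5],
    [38, 0, -5],
    [38, 0, -5],
    [23, 0, -29],
    [23, 0, -29],
    [23, 0, -29],
    [23, 0, -29],
    [23, 0, -29],
    [23, 0, -29],
  ],
  turn=[
    [0, 0, 0],
    [0, 0, 0],
    [0, 0, 0],
    [0, 0, 0],
    [0, 0, 0],
    [0, 0, 0],
    [0, 0, 0],
    [0, 0, 0],
    [0, 0, 0],
    [0, 0, 0],
  ],
  fingers=[1, 1, 1, 1, 1, 1, 1, 1, 1, 1],
)

```text
time: 2.65
position: [0.4725, -0.0181, 0.3123]
tool_rot: [-1.461, 0.681, -0.68]
ft_force: [1.1, -0.3, 0.4]
grip_width: 0.998
```

```bash
cat > d.py <<'E'
import sys
from h import *
from bench import ctrl
# usage d.py x y z heading_deg(jaw)
s=ctrl.get_state(); R=Ro.from_rotvec(s["tool_rot"]).as_matrix()
x,y,z,h=map(float,sys.argv[1:5]); h=np.radians(h)
T=np.array([[np.sin(h),0,np.cos(h)],[-np.cos(h),0,np.sin(h)],[0,-1,0]])
print("t",s["time"],"F",s["ft_force"],"pos",s["position"],"jaw deg",np.degrees(np.arctan2(R[1,2],R[0,2])),"tilt",R[2],"q",s["joint_positions"],"w",s["grip_width"])
print("delta tool mm",R.T@(np.array([x,y,z])-s["position"])*1000,"turn",(Ro.from_matrix(R).inv()*Ro.from_matrix(T)).as_rotvec())
E
python3 d.py .4042 -.3458 .25 40.1
```

```text
t 2.65 F [ 1.0983 -0.3373  0.3884] pos [ 0.4725 -0.0181  0.3123] jaw deg 40.05555083586603 tilt [-0.0004 -1.      0.0002] q [-0.6117 -0.1251  0.543   1.7405  0.0642  1.5086  0.6229] w 0.9977098616635643
delta tool mm [ 206.9111   62.2183 -263.2338] turn [-0.0002 -0.0008 -0.0004]
```

Request:
play_rows(
  translation=[
    [23, 0, -29.2],
    [23, 0, -29.2],
    [23, 0, -29.2],
    [23, 0, -29.2],
    [23, 0, -29.2],
    [23, 0, -29.2],
    [23, 0, -29.2],
    [23, 0, -29.2],
    [23, 31, -29.6],
    [0, 31, 0],
  ],
  turn=[
    [0, 0, 0],
    [0, 0, 0],
    [0, 0, 0],
    [0, 0, 0],
    [0, 0, 0],
    [0, 0, 0],
    [0, 0, 0],
    [0, 0, 0],
    [0, 0, 0],
    [0, 0, 0],
  ],
  fingers=[1, 1, 1, 1, 1, 1, 1, 1, 1, 1],
)

```text
time: 3.48
position: [0.4036, -0.3473, 0.2567]
tool_rot: [-1.464, 0.684, -0.694]
ft_force: [-0.6, 0.3, 0.6]
grip_width: 1.003
```

```bash
python3 d.py .4042 -.3458 .095 40.1; python3 - <<'E'
from bench import ctrl
import cv2
cv2.imwrite("pics/wrist1.png",ctrl.get_image("wrist"))
E
```

```text
t 3.4833 F [-0.5755  0.32    0.6421] pos [ 0.4036 -0.3473  0.2567] jaw deg 39.46984367395322 tilt [ 0.0077 -1.     -0.0015] q [-0.3319  0.0481  1.0346  1.7263 -0.0392  1.3836  1.3981] w 1.002844497460152
delta tool mm [ -1.9662 161.6737   1.6611] turn [ 0.0016 -0.011   0.0077]
```

View pics/wrist1.png

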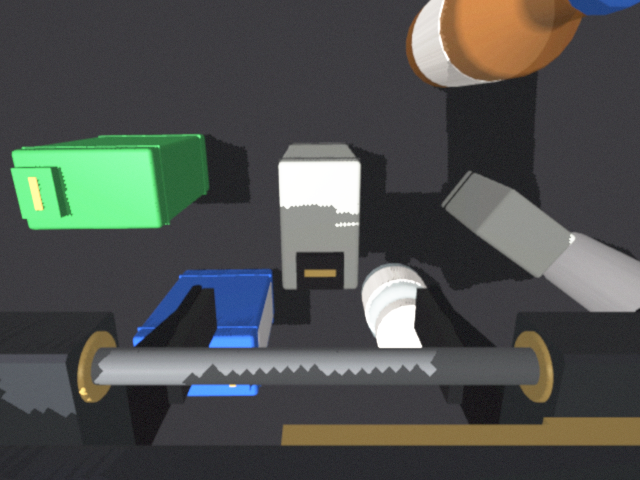

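```bash
python3 - <<'E'
from h import *
from bench import ctrl
im=ctrl.get_image("top"); cv2.imwrite("pics/top1.png",im)
ci=ctrl.camera_info("top")
c=cv2.resize(cv2.imread("pics/top0.png")[235:355,420:540],None,fx=5,fy=5,interpolation=cv2.INTER_CUBIC); cv2.imwrite("pics/c_bl.png",c)
# predicted fingers at z .14 and pack base projected into wrist image
E
```

```text
(no output)
```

View pics/c_bl.png

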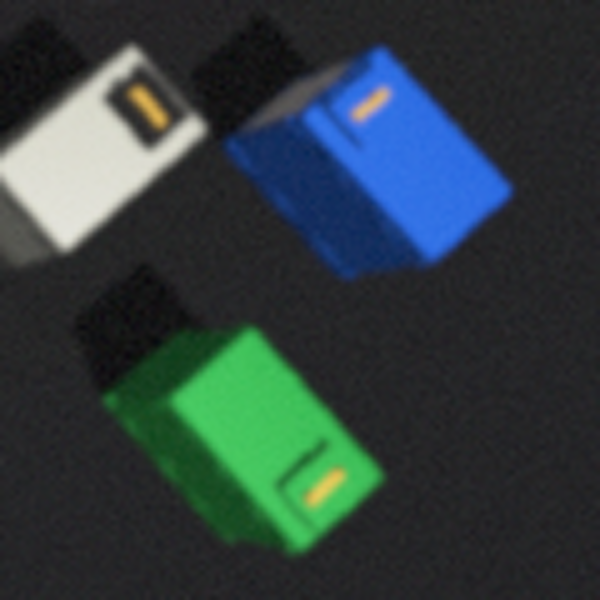

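```bash
python3 - <<'E'
from h import *
from bench import ctrl
ci=ctrl.camera_info("top")
a=np.radians(-49.9);Rm=np.array([[np.cos(a),np.sin(a)],[-np.sin(a),np.cos(a)]])
for n,c,z in [("blue base",(228,145),0),("blue base",(345,275),0),("blue top",(305,110),.14),("green base",(107,395),0),("green top",(172,403),.14),("green top",(252,328),.14)]:
    p=plane(ci,full(c,5,420,235),z)[0,:2]; print(n,p,"in pack frame mm",Rm@(p-[.4042,-.3458])*1000)
E
```

```text
blue base [ 0.4209 -0.4491] in pack frame mm [ 89.7731 -53.7735]
blue base [ 0.3493 -0.5099] in pack frame mm [  90.1928 -147.6782]
blue top [ 0.4228 -0.4472] in pack frame mm [ 89.5143 -51.1195]
green base [ 0.2839 -0.3772] in pack frame mm [ -53.45   -112.2089]
green top [ 0.2798 -0.3758] in pack frame mm [ -57.1408 -114.4539]
green top [ 0.3159 -0.4161] in pack frame mm [  -3.0733 -112.7956]
```

```bash
python3 d.py .4042 -.3458 .095 40.1
```

```text
t 3.5833 F [0.485  1.0061 0.8471] pos [ 0.4029 -0.3384  0.251 ] jaw deg 39.82036782045693 tilt [-0.0072 -1.     -0.0034] q [-0.3352  0.0491  1.0263  1.7368 -0.0406  1.3872  1.3933] w 1.0003716017008404
delta tool mm [  7.6696 155.9185  -3.1607] turn [ 0.0034 -0.0049 -0.0072]
```

Request:
play_rows(
  translation=[
    [0, 0, 0],
    [0, 0, 0],
    [0, 5, 0],
    [0, 10, 0],
    [0, 15, 0],
    [0, 15, 0],
    [0, 10, 0],
    [0, 5, 0],
    [0, 0, 0],
    [0, 0, 0],
  ],
  turn=[
    [0, 0, 0],
    [0, 0, 0],
    [0, 0, 0],
    [0, 0, 0],
    [0, 0, 0],
    [0, 0, 0],
    [0, 0, 0],
    [0, 0, 0],
    [0, 0, 0],
    [0, 0, 0],
  ],
  fingers=[1, 1, 1, 1, 1, 1, 1, 1, 1, 1],
)

```text
time: 4.42
position: [0.4064, -0.3389, 0.1953]
tool_rot: [-1.462, 0.68, -0.681]
ft_force: [-0.4, 0.1, -0.4]
grip_width: 0.998
```

```bash
python3 d.py .4042 -.3458 .095 40.1
```

```text
t 4.4167 F [-0.4112  0.0642 -0.3719] pos [ 0.4064 -0.3389  0.1953] jaw deg 40.06148027308017 tilt [ 0.0003 -1.      0.    ] q [-0.3129  0.1062  1.0285  1.8172 -0.0951  1.2704  1.4405] w 0.997510750132528
delta tool mm [  3.8095 100.2699  -6.1649] turn [-0.     -0.0007  0.0003]
```

Request:
play_rows(
  translation=[
    [2, 2, -3],
    [2, 8, -3],
    [0, 15, 0],
    [0, 17, 0],
    [0, 17, 0],
    [0, 17, 0],
    [0, 14, 0],
    [0, 8, 0],
    [0, 2, 0],
    [0, 0, 0],
  ],
  turn=[
    [0, 0, 0],
    [0, 0, 0],
    [0, 0, 0],
    [0, 0, 0],
    [0, 0, 0],
    [0, 0, 0],
    [0, 0, 0],
    [0, 0, 0],
    [0, 0, 0],
    [0, 0, 0],
  ],
  fingers=[1, 1, 1, 1, 1, 1, 1, 1, 1, 1],
)

```text
time: 5.25
position: [0.4039, -0.3461, 0.0947]
tool_rot: [-1.462, 0.682, -0.681]
ft_force: [-0.8, -0.3, -0.4]
grip_width: 1.003
```

```bash
python3 d.py .4042 -.3458 .095 40.1; python3 - <<'E'
from bench import ctrl
import cv2
cv2.imwrite("pics/wrist2.png",ctrl.get_image("wrist"))
E
```

```text
t 5.25 F [-0.8177 -0.3259 -0.3557] pos [ 0.4039 -0.3461  0.0947] jaw deg 40.02311411375168 tilt [-0.0004 -1.     -0.0007] q [-0.2173  0.2637  0.994   1.9246 -0.249   1.0843  1.5775] w 1.0029946752884455
delta tool mm [ 0.0126 -0.2986  0.4217] turn [ 0.0007 -0.0013 -0.0004]
```

View pics/wrist2.png

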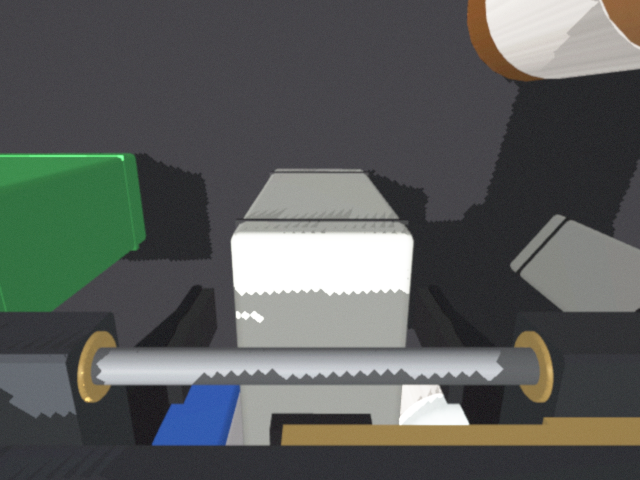

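The pack is centred between the fingers (edges at 233 and 413, finger middle about 320). Closing.

Request:
play_rows(
  translation=[
    [0, 0, 0],
    [0, 0, 0],
    [0, 0, 0],
    [0, 0, 0],
    [0, 0, 0],
    [0, 0, 0],
    [0, 0, 0],
    [0, 0, 0],
    [0, 0, 0],
    [0, 0, 0],
  ],
  turn=[
    [0, 0, 0],
    [0, 0, 0],
    [0, 0, 0],
    [0, 0, 0],
    [0, 0, 0],
    [0, 0, 0],
    [0, 0, 0],
    [0, 0, 0],
    [0, 0, 0],
    [0, 0, 0],
  ],
  fingers=[-1, -1, -1, -1, -1, -1, -1, -1, -1, -1],
  grip_force=45,
)

```text
time: 6.13
position: [0.4048, -0.3455, 0.0952]
tool_rot: [-1.461, 0.68, -0.681]
ft_force: [1.5, 2.5, 2.0]
grip_width: 0.636
```

Request:
play_rows(
  translation=[
    [0, -3, 0],
    [0, -8, 0],
    [0, -14, 0],
    [0, -14, 0],
    [0, -14, 0],
    [0, -14, 0],
    [0, -14, 0],
    [0, -14, 0],
    [0, -14, 0],
    [0, -14, 0],
  ],
  turn=[
    [0, 0, 0],
    [0, 0, 0],
    [0, 0, 0],
    [0, 0, 0],
    [0, 0, 0],
    [0, 0, 0],
    [0, 0, 0],
    [0, 0, 0],
    [0, 0, 0],
    [0, 0, 0],
  ],
  fingers=[-1, -1, -1, -1, -1, -1, -1, -1, -1, -1],
)

```text
time: 6.97
position: [0.4024, -0.3457, 0.2177]
tool_rot: [-1.461, 0.684, -0.679]
ft_force: [0.3, 0.3, -7.1]
grip_width: 0.642
```

Request:
play_rows(
  translation=[
    [0, -14, 0],
    [0, -14, 0],
    [0, -14, 0],
    [0, -14, 0],
    [0, -14, 0],
    [0, -14, 0],
    [0, -14, 0],
    [0, -14, 0],
    [0, -14, 0],
    [0, -14, 0],
  ],
  turn=[
    [0, 0.04, 0],
    [0, 0.08, 0],
    [0, 0.09, 0],
    [0, 0.09, 0],
    [0, 0.1, 0],
    [0, 0.1, 0],
    [0, 0.1, 0],
    [0, 0.1, 0],
    [0, 0.08, 0],
    [0, 0.03, 0],
  ],
  fingers=[-1, -1, -1, -1, -1, -1, -1, -1, -1, -1],
)

```text
time: 7.8
position: [0.4025, -0.346, 0.3576]
tool_rot: [-1.153, 1.297, -1.292]
ft_force: [-0.4, 0.2, -7.9]
grip_width: 0.642
```

```bash
python3 - <<'E'
import numpy as np
a=np.radians(83.57);x=np.array([np.cos(a),np.sin(a)])
for g in (50,56): print(g,np.array([.5711,-.0259])-x*g/1000)
E
python3 d.py .5648 -.0816 .36 -6.43
```

```text
50 [ 0.56550054 -0.07558547]
56 [ 0.5648286  -0.08154773]
t 7.8 F [-0.4215  0.1572 -7.883 ] pos [ 0.4025 -0.346   0.3576] jaw deg -6.665681805605299 tilt [-0.0008 -1.     -0.0028] q [-0.3808  0.0222  1.0733  1.5429 -0.0187  1.5909  0.5757] w 0.6423868144202074
delta tool mm [-281.4298   -2.542   130.5319] turn [ 0.0028 -0.0041 -0.0008]
```

Request:
play_rows(
  translation=[
    [-8, 0, 4],
    [-18, 0, 8],
    [-28, 0, 13],
    [-32, 0, 15],
    [-32, 0, 15],
    [-32, 0, 15],
    [-32, 0, 15],
    [-32, 0, 15],
    [-28, 0, 13],
    [-22, 0, 10],
  ],
  turn=[
    [0, 0, 0],
    [0, 0, 0],
    [0, 0, 0],
    [0, 0, 0],
    [0, 0, 0],
    [0, 0, 0],
    [0, 0, 0],
    [0, 0, 0],
    [0, 0, 0],
    [0, 0, 0],
  ],
  fingers=[-1, -1, -1, -1, -1, -1, -1, -1, -1, -1],
)

```text
time: 8.63
position: [0.5561, -0.0927, 0.3558]
tool_rot: [-1.159, 1.29, -1.285]
ft_force: [-0.3, 0.2, -8.3]
grip_width: 0.642
```

Request:
play_rows(
  translation=[
    [-12, 5, 5],
    [-5, 10, 3],
    [0, 20, 0],
    [0, 25, 0],
    [0, 25, 0],
    [0, 25, 0],
    [0, 25, 0],
    [0, 20, 0],
    [0, 10, 0],
    [0, 5, 0],
  ],
  turn=[
    [0, 0, 0],
    [0, 0, 0],
    [0, 0, 0],
    [0, 0, 0],
    [0, 0, 0],
    [0, 0, 0],
    [0, 0, 0],
    [0, 0, 0],
    [0, 0, 0],
    [0, 0, 0],
  ],
  fingers=[-1, -1, -1, -1, -1, -1, -1, -1, -1, -1],
)

```text
time: 9.47
position: [0.563, -0.0822, 0.1853]
tool_rot: [-1.158, 1.295, -1.29]
ft_force: [-0.5, 0.2, -8.0]
grip_width: 0.643
```

```bash
python3 d.py .5648 -.0816 .125 -6.43;python3 - <<'E'
from bench import ctrl
import cv2
cv2.imwrite("pics/scene2.png",ctrl.get_image("scene"))
cv2.imwrite("pics/wrist3.png",ctrl.get_image("wrist"))
cv2.imwrite("pics/top2.png",ctrl.get_image("top"))
E
```

```text
t 9.4667 F [-0.4926  0.151  -8.0189] pos [ 0.563  -0.0822  0.1853] jaw deg -6.457433731762139 tilt [ 0.0012 -1.     -0.0047] q [-0.6138  0.2176  0.8164  1.7292 -0.1638  1.2706  0.1275] w 0.6430430810234486
delta tool mm [-0.8507 60.3026  1.9758] turn [ 0.0047 -0.0005  0.0012]
```

View pics/scene2.png

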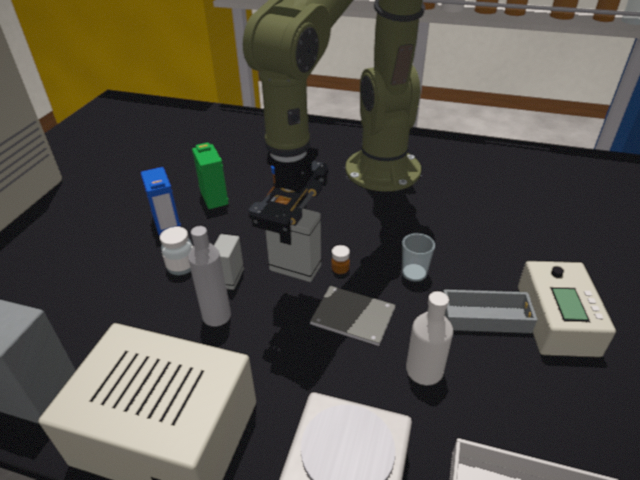

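View pics/top2.png

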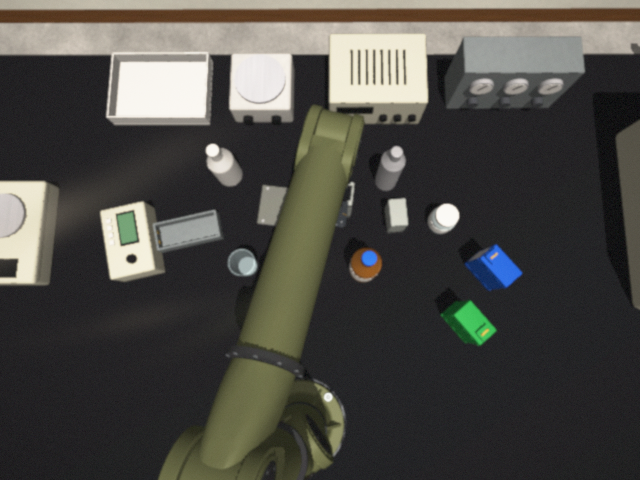

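Request:
play_rows(
  translation=[
    [0, 5, 1],
    [0, 10, 1],
    [0, 14, 0],
    [0, 15, 0],
    [0, 15, 0],
    [0, 12, 0],
    [0, 8, 0],
    [0, 4, 0],
    [0, 2, 0],
    [0, 1, 0],
  ],
  turn=[
    [0.004, 0, 0.001],
    [0, 0, 0],
    [0, 0, 0],
    [0, 0, 0],
    [0, 0, 0],
    [0, 0, 0],
    [0, 0, 0],
    [0, 0, 0],
    [0, 0, 0],
    [0, 0, 0],
  ],
  fingers=[-1, -1, -1, -1, -1, -1, -1, -1, -1, -1],
)

```text
time: 10.45
position: [0.5682, -0.0813, 0.1022]
tool_rot: [-1.151, 1.287, -1.292]
ft_force: [-0.6, 0.5, -7.3]
grip_width: 0.641
```

```bash
python3 d.py .5648 -.0816 .096 -6.43;python3 - <<'E'
from bench import ctrl
import cv2
i=ctrl.get_image("scene")[190:310,240:420]
cv2.imwrite("pics/scene3.png",cv2.resize(i,None,fx=4.4,fy=4.4,interpolation=cv2.INTER_CUBIC))
E
```

```text
t 10.45 F [-0.6464  0.4515 -7.2637] pos [ 0.5682 -0.0813  0.1022] jaw deg -6.3584296060604135 tilt [-0.0009 -1.      0.0047] q [-0.5745  0.3105  0.7884  1.8172 -0.2458  1.1095  0.1886] w 0.6409364239824747
delta tool mm [ 0.6815  6.2086 -3.422 ] turn [-0.0047  0.0013 -0.0009]
```

View pics/scene3.png

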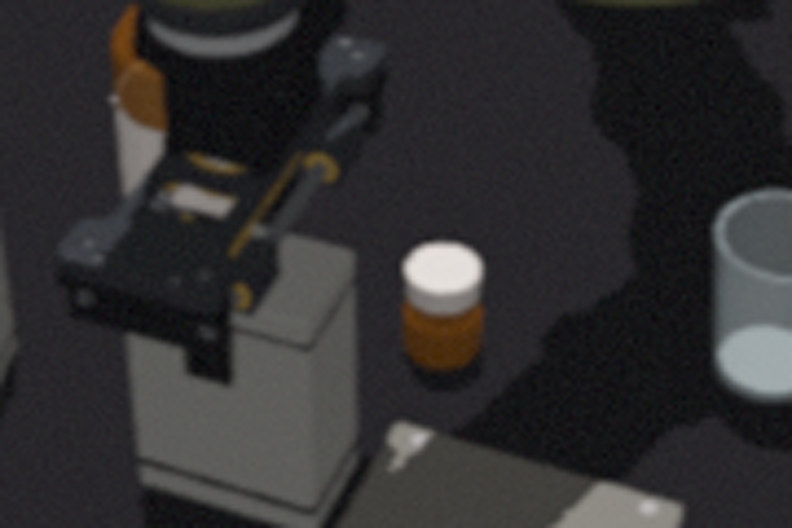

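Request:
play_rows(
  translation=[
    [0, 1, -1],
    [0, 1, -1],
    [0, 1, -1],
    [0, 1, 0],
    [0, 1, 0],
    [0, 1, 0],
    [0, 0.5, 0],
    [0, 0.5, 0],
    [0, 0, 0],
    [0, 0, 0],
  ],
  turn=[
    [-0.004, 0, 0],
    [0, 0, 0],
    [0, 0, 0],
    [0, 0, 0],
    [0, 0, 0],
    [0, 0, 0],
    [0, 0, 0],
    [0, 0, 0],
    [0, 0, 0],
    [0, 0, 0],
  ],
  fingers=[-1, -1, -1, -1, -1, -1, -1, -1, -1, -1],
)

```text
time: 11.33
position: [0.5649, -0.0808, 0.0952]
tool_rot: [-1.154, 1.291, -1.29]
ft_force: [-1.4, 0.0, -4.7]
grip_width: 0.64
```

```bash
python3 d.py .5655 -.0756 .095 -6.43
```

```text
t 11.3333 F [-1.4226  0.0029 -4.7073] pos [ 0.5649 -0.0808  0.0952] jaw deg -6.358768982303402 tilt [-0.0013 -1.     -0.0001] q [-0.5728  0.3152  0.786   1.8276 -0.25    1.1005  0.1922] w 0.6395918705252762
delta tool mm [-5.2472  0.2529  0.0519] turn [ 0.0001  0.0012 -0.0013]
```

Request:
play_rows(
  translation=[
    [-0.7, 0, 0],
    [-0.7, 0, 0],
    [-0.7, 0, 0],
    [-0.7, 0, 0],
    [-0.7, 0, 0],
    [-0.7, 0, 0],
    [-0.7, 0, 0],
    [-0.7, 0, 0],
    [0, 0, 0],
    [0, 0, 0],
  ],
  turn=[
    [0, 0, 0],
    [0, 0, 0],
    [0, 0, 0],
    [0, 0, 0],
    [0, 0, 0],
    [0, 0, 0],
    [0, 0, 0],
    [0, 0, 0],
    [0, 0, 0],
    [0, 0, 0],
  ],
  fingers=[-1, -1, -1, -1, -1, -1, -1, -1, -1, -1],
)

```text
time: 12.17
position: [0.5657, -0.0753, 0.0952]
tool_rot: [-1.153, 1.29, -1.29]
ft_force: [0.2, -2.4, -3.1]
grip_width: 0.641
```

```bash
python3 d.py .5655 -.0756 .095 -6.43;python3 - <<'E'
from bench import ctrl
import cv2
i=ctrl.get_image("scene")[240:320,250:370]
cv2.imwrite("pics/scene4.png",cv2.resize(i,None,fx=6.5,fy=6.5,interpolation=cv2.INTER_CUBIC))
E
```

```text
t 12.1667 F [ 0.2069 -2.3956 -3.1355] pos [ 0.5657 -0.0753  0.0952] jaw deg -6.352028061290307 tilt [-0.0011 -1.      0.0006] q [-0.5812  0.3144  0.7839  1.828  -0.2489  1.0995  0.1815] w 0.6409810234576713
delta tool mm [ 0.365   0.2088 -0.2053] turn [-0.0006  0.0014 -0.0011]
```

View pics/scene4.png

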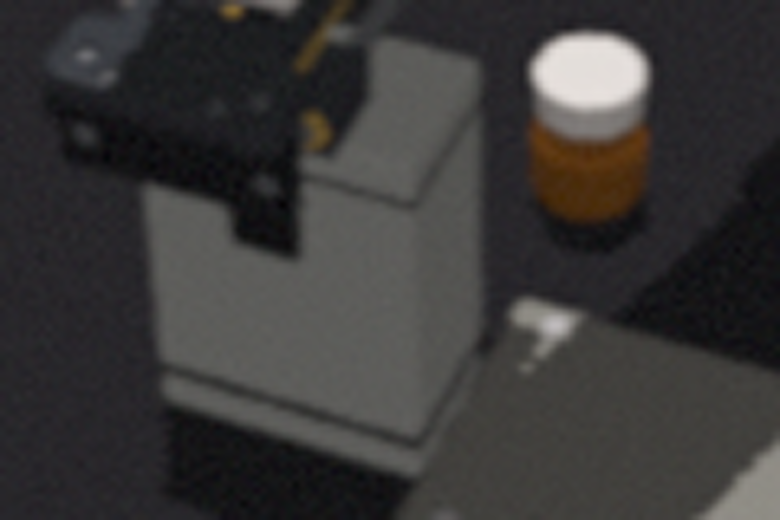

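Request:
play_rows(
  translation=[
    [-0.5, 0, 0],
    [-0.5, 0, 0],
    [-0.5, 0, 0],
    [-0.5, 0, 0],
    [0, 0, 0],
    [0, 0, 0],
    [0, 0, 0],
    [0, 0, 0],
    [0, 0, 0],
    [0, 0, 0],
  ],
  turn=[
    [0, 0, 0],
    [0, 0, 0],
    [0, 0, 0],
    [0, 0, 0],
    [0, 0, 0],
    [0, 0, 0],
    [0, 0, 0],
    [0, 0, 0],
    [0, 0, 0],
    [0, 0, 0],
  ],
  fingers=[-1, -1, -1, -1, -1, -1, -1, -1, -1, -1],
)

```text
time: 13.05
position: [0.5659, -0.0734, 0.0952]
tool_rot: [-1.153, 1.291, -1.29]
ft_force: [0.5, -2.9, -1.7]
grip_width: 0.64
```

```bash
python3 d.py .5655 -.0756 .095 -6.43
```

```text
t 13.05 F [ 0.5161 -2.891  -1.7058] pos [ 0.5659 -0.0734  0.0952] jaw deg -6.360609501725119 tilt [-0.0011 -1.      0.0005] q [-0.5841  0.3141  0.7832  1.8281 -0.2485  1.0995  0.1777] w 0.6400066103309986
delta tool mm [ 2.2803  0.2053 -0.1653] turn [-0.0005  0.0012 -0.0011]
```

Request:
play_rows(
  translation=[
    [-0.5, 0, 0],
    [-0.5, 0, 0],
    [-0.5, 0, 0],
    [0, 0, 0],
    [0, 0, 0],
    [0, 0, 0],
    [0, 0, 0],
    [0, 0, 0],
    [0, 0, 0],
    [0, 0, 0],
  ],
  turn=[
    [0, 0, 0],
    [0, 0, 0],
    [0, 0, 0],
    [0, 0, 0],
    [0, 0, 0],
    [0, 0, 0],
    [0, 0, 0],
    [0, 0, 0],
    [0, 0, 0],
    [0, 0, 0],
  ],
  fingers=[-1, -1, -1, -1, -1, -1, -1, -1, -1, -1],
)

```text
time: 13.88
position: [0.566, -0.0722, 0.0952]
tool_rot: [-1.154, 1.291, -1.29]
ft_force: [-0.8, -4.2, 0.7]
grip_width: 0.642
```

```bash
python3 d.py .5655 -.0756 .095 -6.43;python3 - <<'E'
from bench import ctrl
import cv2
i=ctrl.get_image("scene")[240:320,250:370]
cv2.imwrite("pics/scene5.png",cv2.resize(i,None,fx=6.5,fy=6.5,interpolation=cv2.INTER_CUBIC))
E
```

```text
t 13.8833 F [-0.8397 -4.1697  0.677 ] pos [ 0.566  -0.0722  0.0952] jaw deg -6.371202696969925 tilt [-0.0007 -1.      0.0005] q [-0.5862  0.3139  0.7829  1.8282 -0.2478  1.0994  0.1747] w 0.6421675774850976
delta tool mm [ 3.4856  0.2116 -0.1277] turn [-0.0005  0.001  -0.0007]
```

View pics/scene5.png

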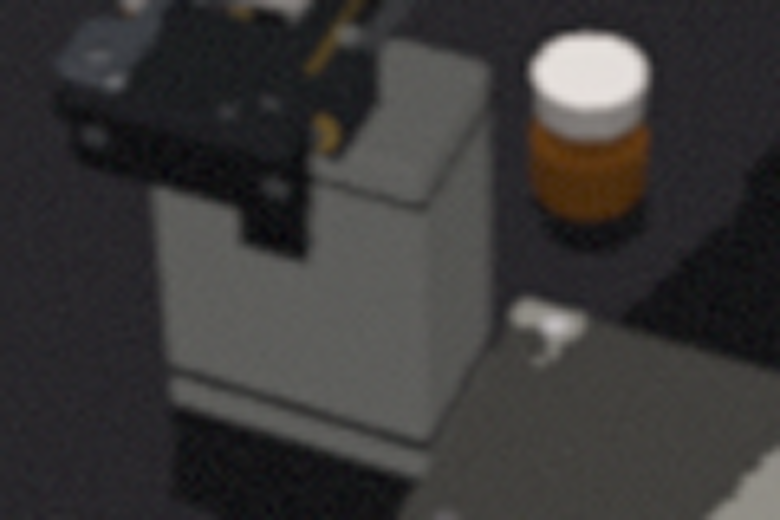

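Request:
play_rows(
  translation=[
    [0, 0, 0],
    [0, 0, 0],
    [0, 0, 0],
    [0, 0, 0],
    [0, 0, 0],
    [0, 0, 0],
    [0, 0, 0],
    [0, -3, 0],
    [0, -8, 0],
    [0, -12, 0],
  ],
  turn=[
    [0, 0, 0],
    [0, 0, 0],
    [0, 0, 0],
    [0, 0, 0],
    [0, 0, 0],
    [0, 0, 0],
    [0, 0, 0],
    [0, 0, 0],
    [0, 0, 0],
    [0, 0, 0],
  ],
  fingers=[0.8, 0.8, 0.8, 0.8, 0.8, 0.8, 0.8, 0.8, 0.8, 0.8],
)

```text
time: 14.77
position: [0.5651, -0.0718, 0.118]
tool_rot: [-1.155, 1.292, -1.289]
ft_force: [0.3, -0.6, -0.3]
grip_width: 0.901
```

Request:
play_rows(
  translation=[
    [0, -15, 0],
    [0, -15, 0],
    [0, -15, 0],
    [0, -12, 0],
    [0, -8, 0],
    [0, -2, 0],
    [0, 0, 0],
    [0, 0, 0],
    [0, 0, 0],
    [0, 0, 0],
  ],
  turn=[
    [0, 0, 0],
    [0, 0, 0],
    [0, 0, 0],
    [0, 0, 0],
    [0, 0, 0],
    [0, 0, 0],
    [0, 0, 0],
    [0, 0, 0],
    [0, 0, 0],
    [0, 0, 0],
  ],
  fingers=[0.8, 0.8, 0.8, 0.8, 0.8, -1, -1, -1, -1, -1],
)

```text
time: 15.6
position: [0.5653, -0.0718, 0.1842]
tool_rot: [-1.155, 1.292, -1.289]
ft_force: [0.1, -1.3, 0.6]
grip_width: 0.602
```

```bash
python3 d.py .5577 -.1442 .185 -6.43;python3 - <<'E'
from bench import ctrl
import cv2
i=ctrl.get_image("scene")[190:310,240:420]
cv2.imwrite("pics/scene6.png",cv2.resize(i,None,fx=4.4,fy=4.4,interpolation=cv2.INTER_CUBIC))
cv2.imwrite("pics/wrist6.png",ctrl.get_image("wrist"))
E
```

```text
t 15.6 F [ 0.0678 -1.3132  0.5515] pos [ 0.5653 -0.0718  0.1842] jaw deg -6.3565346240163185 tilt [-0.0007 -1.     -0.0015] q [-0.6283  0.2172  0.8127  1.7313 -0.1655  1.2652  0.1121] w 0.6015111293947674
delta tool mm [72.796  -0.8815  0.4207] turn [ 0.0015  0.0013 -0.0007]
```

View pics/scene6.png

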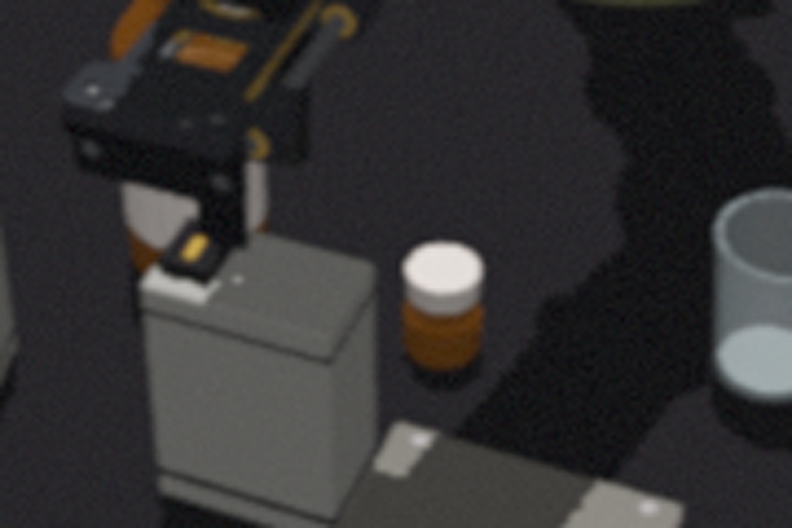

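View pics/wrist6.png

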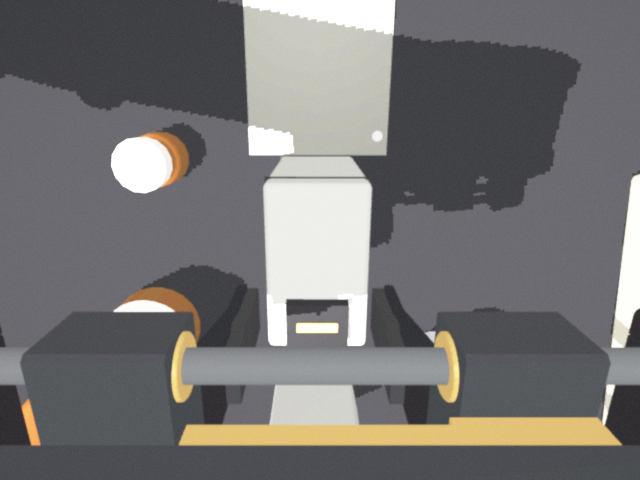

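Pack stands square with its base at the step edge (wrist row 155, pack edges parallel to the step) and has been let go. Next I move to its plate side with the fingers shut.

Request:
play_rows(
  translation=[
    [5, 0, 0],
    [12, 0, 0],
    [16, 0, 0],
    [17, 0, 0],
    [13, 0, 0],
    [7, 0, 0],
    [3, 0, 0],
    [0, 4, 0],
    [0, 8, 0],
    [0, 10, 0],
  ],
  turn=[
    [0, 0, 0],
    [0, 0, 0],
    [0, 0, 0],
    [0, 0, 0],
    [0, 0, 0],
    [0, 0, 0],
    [0, 0, 0],
    [0, 0, 0],
    [0, 0, 0],
    [0, 0, 0],
  ],
  fingers=[-1, -1, -1, -1, -1, -1, -1, -1, -1, -1],
  grip_force=20,
)

```text
time: 16.53
position: [0.5583, -0.1434, 0.1624]
tool_rot: [-1.154, 1.29, -1.288]
ft_force: [0.3, -0.1, 0.4]
grip_width: 0.005
```

```bash
python3 d.py .5577 -.1442 .125 -6.43;python3 - <<'E'
from bench import ctrl
import cv2
cv2.imwrite("pics/wrist7.png",ctrl.get_image("wrist"))
E
```

```text
t 16.5333 F [ 0.3245 -0.1349  0.443 ] pos [ 0.5583 -0.1434  0.1624] jaw deg -6.271420084977577 tilt [-0.0017 -1.      0.0008] q [-0.5146  0.2605  0.8423  1.7447 -0.2075  1.2277  0.2718] w 0.005438284771534452
delta tool mm [ 0.9415 37.4122 -0.5246] turn [-0.0008  0.0028 -0.0017]
```

View pics/wrist7.png

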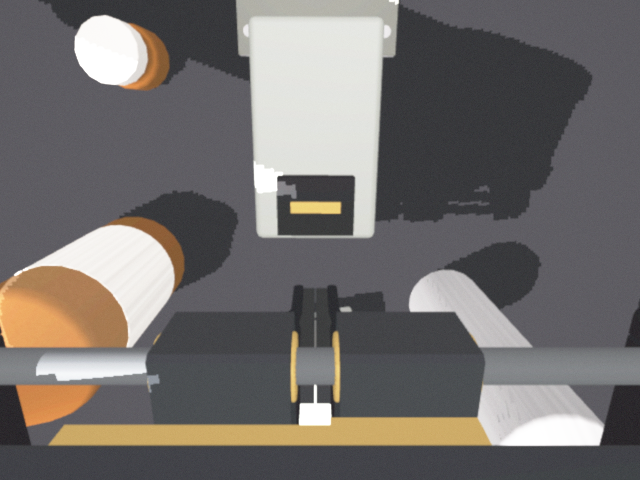

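Request:
play_rows(
  translation=[
    [-1, 6, 0],
    [-1, 8, 0],
    [0, 8, 0],
    [0, 7, 0],
    [0, 5, 0],
    [0, 2, 0],
    [0, 0, 0],
    [0, 0, 0],
    [0, 0, 0],
    [0, 0, 0],
  ],
  turn=[
    [0, 0, 0],
    [0, 0, 0],
    [0, 0, 0],
    [0, 0, 0],
    [0, 0, 0],
    [0, 0, 0],
    [0, 0, 0],
    [0, 0, 0],
    [0, 0, 0],
    [0, 0, 0],
  ],
  fingers=[-1, -1, -1, -1, -1, -1, -1, -1, -1, -1],
)

```text
time: 17.42
position: [0.5583, -0.1426, 0.1274]
tool_rot: [-1.153, 1.29, -1.29]
ft_force: [1.0, -0.7, 0.1]
grip_width: 0.005
```

```bash
python3 d.py .5577 -.1442 .125 -6.43
```

```text
t 17.4167 F [ 0.9526 -0.6784  0.1373] pos [ 0.5583 -0.1426  0.1274] jaw deg -6.363535515100496 tilt [-0.0011 -1.      0.0009] q [-0.5002  0.2973  0.83    1.7841 -0.239   1.1635  0.2924] w 0.005335320649246289
delta tool mm [ 1.7114  2.3905 -0.4404] turn [-0.0009  0.0012 -0.0011]
```

Request:
play_rows(
  translation=[
    [-2, 0, 0],
    [-2, 0, 0],
    [-2, 0, 0],
    [-2, 0, 0],
    [-2, 0, 0],
    [-2, 0, 0],
    [-2, 0, 0],
    [-3, 0, 0],
    [-3, 0, 0],
    [-3, 0, 0],
  ],
  turn=[
    [0, 0, 0],
    [0, 0, 0],
    [0, 0, 0],
    [0, 0, 0],
    [0, 0, 0],
    [0, 0, 0],
    [0, 0, 0],
    [0, 0, 0],
    [0, 0, 0],
    [0, 0, 0],
  ],
  fingers=[-1, -1, -1, -1, -1, -1, -1, -1, -1, -1],
)

```text
time: 18.25
position: [0.5608, -0.1233, 0.1282]
tool_rot: [-1.154, 1.289, -1.296]
ft_force: [-1.8, -6.8, 5.5]
grip_width: 0.002
```

```bash
python3 d.py .5577 -.1442 .125 -6.43;python3 - <<'E'
from bench import ctrl
import cv2
i=ctrl.get_image("scene")[190:310,240:420]
cv2.imwrite("pics/scene8.png",cv2.resize(i,None,fx=4.4,fy=4.4,interpolation=cv2.INTER_CUBIC))
E
```

```text
t 18.25 F [-1.7769 -6.8299  5.5285] pos [ 0.5608 -0.1233  0.1282] jaw deg -6.5086413066417625 tilt [ 0.0034 -1.      0.0023] q [-0.5361  0.2879  0.8252  1.7899 -0.2263  1.1602  0.2456] w 0.001603382827349349
delta tool mm [21.075   3.2628 -0.7075] turn [-0.0023 -0.0014  0.0034]
```

View pics/scene8.png

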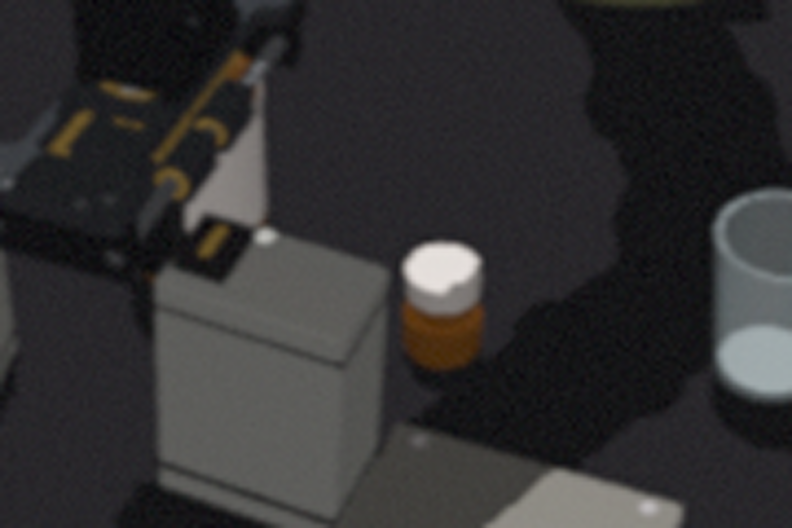

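Pack is beginning to tip squarely about the step edge (5 N push). Continuing.

Request:
play_rows(
  translation=[
    [-4, 0, 0],
    [-5, 0, 0],
    [-5, 0, 0],
    [-5, 0, 0],
    [-5, 0, 0],
    [-5, 0, 0],
    [-5, 0, 0],
    [-5, 0, 0],
    [-5, 0, 0],
    [-5, 0, 0],
  ],
  turn=[
    [0, 0, 0],
    [0, 0, 0],
    [0, 0, 0],
    [0, 0, 0],
    [0, 0, 0],
    [0, 0, 0],
    [0, 0, 0],
    [0, 0, 0],
    [0, 0, 0],
    [0, 0, 0],
  ],
  fingers=[-1, -1, -1, -1, -1, -1, -1, -1, -1, -1],
)

```text
time: 19.13
position: [0.567, -0.0718, 0.1283]
tool_rot: [-1.152, 1.289, -1.292]
ft_force: [-0.4, -2.8, 4.4]
grip_width: 0.006
```

```bash
python3 d.py .5577 -.1442 .125 -6.43;python3 - <<'E'
from bench import ctrl
import cv2
i=ctrl.get_image("scene")[190:310,240:420]
cv2.imwrite("pics/scene9.png",cv2.resize(i,None,fx=4.4,fy=4.4,interpolation=cv2.INTER_CUBIC))
E
```

```text
t 19.1333 F [-0.3848 -2.82    4.419 ] pos [ 0.567  -0.0718  0.1283] jaw deg -6.429754680537134 tilt [-0.0004 -1.      0.0027] q [-0.6104  0.2759  0.8039  1.7958 -0.2165  1.1578  0.1494] w 0.005709943710482254
delta tool mm [72.9601  3.2621 -1.1311] turn [-0.0027  0.     -0.0004]
```

View pics/scene9.png

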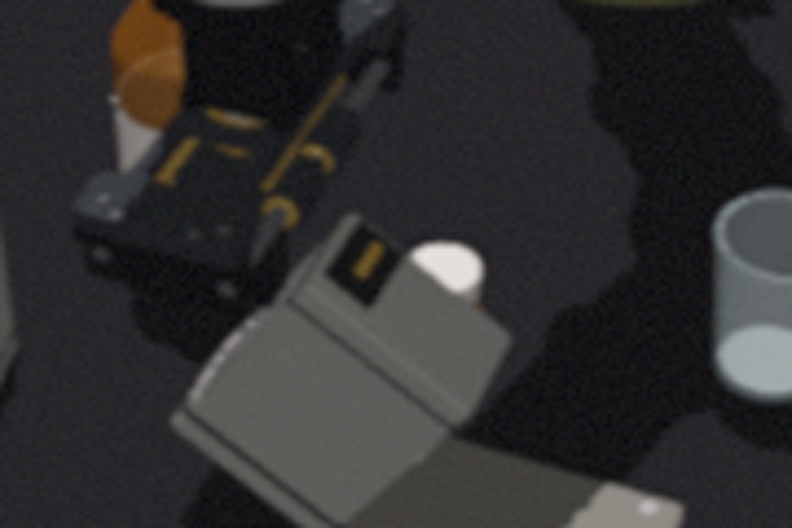

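About 30° now. Next I push a little more.

Request:
play_rows(
  translation=[
    [-4, 0, 0],
    [-4, 0, 0],
    [-4, 0, 0],
    [-4, 0, 0],
    [-3, 0, 0],
    [0, 0, 0],
    [0, 0, 0],
    [0, 0, 0],
    [0, 0, 0],
    [0, 0, 0],
  ],
  turn=[
    [0, 0, 0],
    [0, 0, 0],
    [0, 0, 0],
    [0, 0, 0],
    [0, 0, 0],
    [0, 0, 0],
    [0, 0, 0],
    [0, 0, 0],
    [0, 0, 0],
    [0, 0, 0],
  ],
  fingers=[-1, -1, -1, -1, -1, -1, -1, -1, -1, -1],
)

```text
time: 20.02
position: [0.5681, -0.0523, 0.127]
tool_rot: [-1.154, 1.291, -1.29]
ft_force: [0.4, -0.2, -0.4]
grip_width: 0.005
```

```bash
python3 d.py .5577 -.1442 .125 -6.43;python3 - <<'E'
from bench import ctrl
import cv2
i=ctrl.get_image("scene")[190:310,240:420]
cv2.imwrite("pics/scene10.png",cv2.resize(i,None,fx=4.4,fy=4.4,interpolation=cv2.INTER_CUBIC))
E
```

```text
t 20.0167 F [ 0.3645 -0.1827 -0.4054] pos [ 0.5681 -0.0523  0.127 ] jaw deg -6.383533778911765 tilt [-0.001  -1.      0.0001] q [-0.6368  0.2751  0.7945  1.7972 -0.2143  1.1576  0.1143] w 0.005463225228675047
delta tool mm [92.5322  1.9526 -0.0631] turn [-0.0001  0.0008 -0.001 ]
```

View pics/scene10.png

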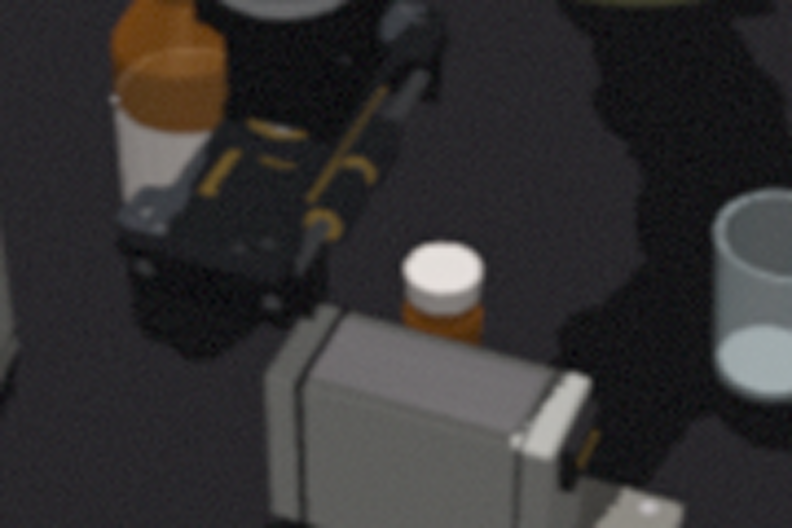

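It lies on the step with the plate up and the socket end to the left. Next I lift, open and look from above.

Request:
play_rows(
  translation=[
    [0, -8, 0],
    [0, -14, 0],
    [0, -16, 0],
    [0, -16, 0],
    [0, -14, 0],
    [0, -8, 0],
    [-8, -4, 0],
    [-10, 0, 0],
    [-8, 0, 0],
    [-4, 0, 0],
  ],
  turn=[
    [0, 0, 0],
    [0, 0, 0],
    [0, 0, 0],
    [0, 0, 0],
    [0, 0, 0],
    [0, 0, 0],
    [0, 0, 0],
    [0, 0, 0],
    [0, 0, 0],
    [0, 0, 0],
  ],
  fingers=[-1, -1, -1, -1, 1, 1, 1, 1, 1, 1],
)

```text
time: 20.9
position: [0.571, -0.0194, 0.206]
tool_rot: [-1.156, 1.29, -1.286]
ft_force: [0.0, 0.2, -0.8]
grip_width: 0.376
```

Request:
play_rows(
  translation=[
    [0, 0, 0],
    [0, 0, 0],
    [0, 0, 0],
    [0, 0, 0],
    [0, 0, 0],
    [0, 0, 0],
    [0, 0, 0],
    [0, 0, 0],
    [0, 0, 0],
    [0, 0, 0],
  ],
  turn=[
    [0, 0, 0],
    [0, 0, 0],
    [0, 0, 0],
    [0, 0, 0],
    [0, 0, 0],
    [0, 0, 0],
    [0, 0, 0],
    [0, 0, 0],
    [0, 0, 0],
    [0, 0, 0],
  ],
  fingers=[1, 1, 1, 1, 1, 1, 1, 1, 1, 1],
)

```text
time: 21.73
position: [0.5714, -0.0222, 0.2071]
tool_rot: [-1.154, 1.291, -1.29]
ft_force: [-0.5, 0.2, -0.5]
grip_width: 0.992
```

```bash
python3 - <<'E'
from h import *
from bench import ctrl
import pickle
ci=ctrl.camera_info("wrist"); im=ctrl.get_image("wrist"); cv2.imwrite("pics/wrist11.png",im); pickle.dump(ci,open("ci11.pkl","wb"))
im=ctrl.get_image("top");cv2.imwrite("pics/top11.png",im)
# expected top outline at z=.105
E
python3 d.py .577 .024 .21 -6.43
```

```text
t 21.8333 F [ 0.1555 -0.8639 -0.8517] pos [ 0.5714 -0.0222  0.2071] jaw deg -6.358512548969543 tilt [-0.0011 -1.      0.0001] q [-0.7048  0.1989  0.7972  1.6975 -0.1481  1.3069  0.0104] w 0.9981144564250677
delta tool mm [-46.5623  -2.8705   0.4617] turn [-0.      0.0012 -0.0011]
```

View pics/wrist11.png

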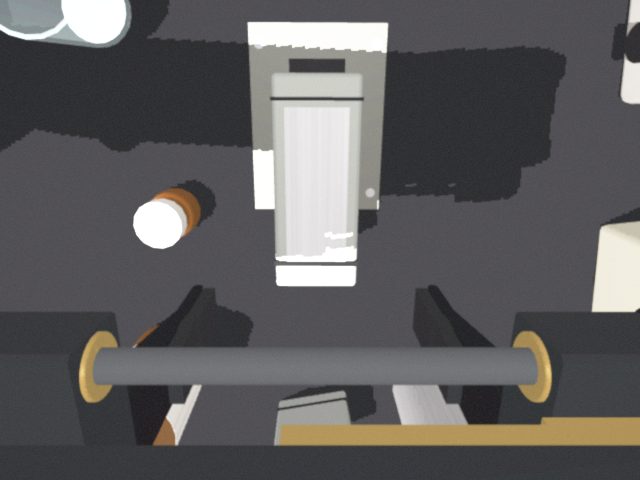

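View pics/top11.png

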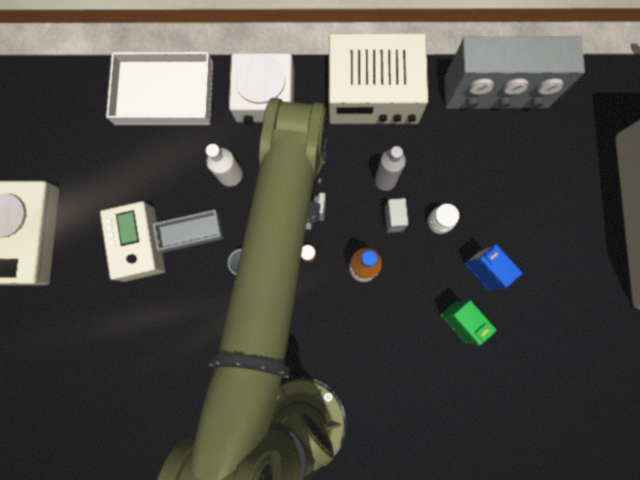

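```bash
python3 - <<'E'
from h import *
import pickle
ci=pickle.load(open("ci11.pkl","rb"))
P=plane(ci,[(271.5,73),(363.5,73),(356.5,286.5),(275.5,286.5)],.105)[:,:2]
x,r=fit2d(np.array([(70,28),(70,-28),(-70,-28),(-70,28)])/1000,P)
print(x[:2],np.degrees(x[2]),r.round(1).ravel())
a=np.radians(83.57);u=np.array([np.cos(a),np.sin(a)]);v=np.array([-u[1],u[0]]);d=x[:2]-[.5711,-.0259];print("step frame",d@u*1e3,d@v*1e3)
P=plane(ci,[(249,23),(387,23),(378,209),(255,209)],.01)[:,:2]
x,r=fit2d(np.array([(150,55),(150,-55),(0,-55),(0,55)])/1000,P);print("step",x[:2],np.degrees(x[2]),r.round(1).ravel())
E
```

```text
[0.5767 0.0119] 83.33142198170704 [-0.4  0.5  0.4  0.1 -0.4 -0.4  0.4 -0.2]
step frame 38.18758442744306 -1.3365132710294518
step [ 0.5731 -0.0246] 83.36012550240372 [-0.8  0.2  0.5 -0.4 -0.  -0.1  0.4  0.3]
```

```bash
python3 d.py .5767 .0119 .055 -6.65
```

```text
t 21.8333 F [ 0.1555 -0.8639 -0.8517] pos [ 0.5714 -0.0222  0.2071] jaw deg -6.358512548969543 tilt [-0.0011 -1.      0.0001] q [-0.7048  0.1989  0.7972  1.6975 -0.1481  1.3069  0.0104] w 0.9981144564250677
delta tool mm [-34.3336 152.1162   1.4958] turn [-0.      0.0051 -0.0011]
```

Request:
play_rows(
  translation=[
    [-6, 0, 0.5],
    [-10, 0, 1],
    [-10, 2, 0],
    [-6, 6, 0],
    [-2, 12, 0],
    [0, 15, 0],
    [0, 15, 0],
    [0, 15, 0],
    [0, 12, 0],
    [0, 8, 0],
  ],
  turn=[
    [0, 0.005, 0],
    [0, 0, 0],
    [0, 0, 0],
    [0, 0, 0],
    [0, 0, 0],
    [0, 0, 0],
    [0, 0, 0],
    [0, 0, 0],
    [0, 0, 0],
    [0, 0, 0],
  ],
  fingers=[1, 1, 1, 1, 1, 1, 1, 1, 1, 1],
)

```text
time: 22.67
position: [0.5756, 0.0116, 0.1197]
tool_rot: [-1.154, 1.296, -1.293]
ft_force: [0.2, 0.0, 0.2]
grip_width: 1.0
```

```bash
python3 d.py .5767 .0119 .055 -6.65; python3 - <<'E'
from bench import ctrl
import cv2
cv2.imwrite("pics/wrist12.png",ctrl.get_image("wrist"))
E
```

```text
t 22.6667 F [0.2049 0.0024 0.1825] pos [0.5756 0.0116 0.1197] jaw deg -6.6317136517830075 tilt [-0.     -1.     -0.0026] q [-0.7112  0.2924  0.7573  1.7887 -0.219   1.1493 -0.    ] w 1.0004066203101956
delta tool mm [-0.4572 64.7297  1.2298] turn [ 0.0026  0.0003 -0.    ]
```

View pics/wrist12.png

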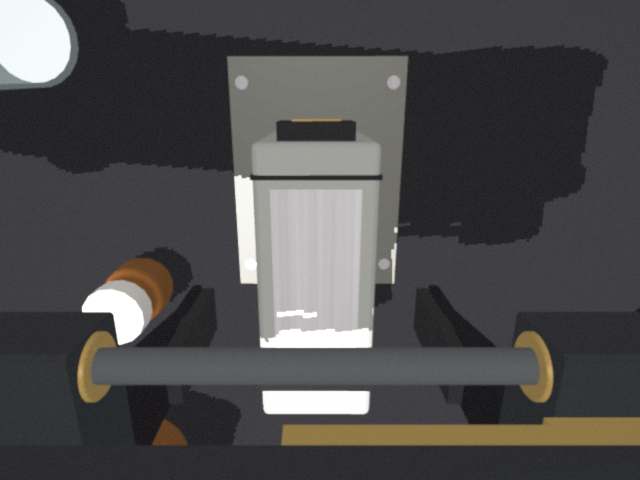

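Request:
play_rows(
  translation=[
    [0, 7, 0],
    [0, 10, 0],
    [0, 12, 0],
    [0, 12, 0],
    [0, 10, 0],
    [0, 7, 0],
    [0, 4, 0],
    [0, 2, 0],
    [0, 0, 0],
    [0, 0, 0],
  ],
  turn=[
    [0, 0, 0],
    [0, 0, 0],
    [0, 0, 0],
    [0, 0, 0],
    [0, 0, 0],
    [0, 0, 0],
    [0, 0, 0],
    [0, 0, 0],
    [0, 0, 0],
    [0, 0, 0],
  ],
  fingers=[1, 1, 1, 1, 1, 1, 1, 1, 1, 1],
)

```text
time: 23.55
position: [0.5772, 0.0115, 0.0584]
tool_rot: [-1.151, 1.294, -1.294]
ft_force: [0.9, 0.1, -0.3]
grip_width: 0.995
```

Request:
play_rows(
  translation=[
    [0, 0, 0],
    [0, 0, 0],
    [0, 0, 0],
    [0, 0, 0],
    [0, 0, 0],
    [0, 0, 0],
    [0, 0, 0],
    [0, 0, 0],
    [0, 0, 0],
    [0, 0, 0],
  ],
  turn=[
    [0, 0, 0],
    [0, 0, 0],
    [0, 0, 0],
    [0, 0, 0],
    [0, 0, 0],
    [0, 0, 0],
    [0, 0, 0],
    [0, 0, 0],
    [0, 0, 0],
    [0, 0, 0],
  ],
  fingers=[-1, -1, -1, -1, -1, -1, -1, -1, -1, -1],
  grip_force=45,
)

```text
time: 24.38
position: [0.5765, 0.0116, 0.0582]
tool_rot: [-1.152, 1.295, -1.293]
ft_force: [-3.0, 0.3, 2.7]
grip_width: 0.639
```

```bash
python3 d.py .5767 .0119 .055 -6.65
```

```text
t 24.3833 F [-2.9741  0.2732  2.7215] pos [0.5765 0.0116 0.0582] jaw deg -6.637170883314417 tilt [-0.0012 -1.     -0.0007] q [-0.6772  0.3692  0.7281  1.8423 -0.2842  1.0368  0.0483] w 0.6387989296610125
delta tool mm [-0.2891  3.1511  0.1822] turn [ 0.0007  0.0002 -0.0012]
```

Request:
play_rows(
  translation=[
    [0, -4, 0],
    [0, -8, 0],
    [0, -13, 0],
    [0, -16, 0],
    [0, -17, 0],
    [0, -17, 0],
    [0, -17, 0],
    [0, -14, 0],
    [0, -9, 0],
    [0, -4, 0],
  ],
  turn=[
    [0, 0, 0],
    [0, 0, 0],
    [0, 0, 0],
    [0, 0, 0],
    [0, 0, 0],
    [0, -0.04, 0],
    [0, -0.08, 0],
    [0, -0.09, 0],
    [0, -0.09, 0],
    [0, -0.05, 0],
  ],
  fingers=[-1, -1, -1, -1, -1, -1, -1, -1, -1, -1],
)

```text
time: 25.22
position: [0.5777, 0.011, 0.1795]
tool_rot: [-1.309, 1.031, -1.033]
ft_force: [-0.0, 1.1, -7.7]
grip_width: 0.64
```

```bash
python3 d.py .5095 .3127 .175 13.3
```

```text
t 25.2167 F [-0.0326  1.0709 -7.7186] pos [0.5777 0.011  0.1795] jaw deg 13.612502006136214 tilt [-0.0008 -1.      0.0036] q [-0.691   0.2238  0.7226  1.7203 -0.1569  1.2526  0.3056] w 0.6404055905738881
delta tool mm [-309.2402    4.8012    4.743 ] turn [-0.0036  0.0055 -0.0008]
```

Request:
play_rows(
  translation=[
    [-8, 0, 1],
    [-18, 0, 1],
    [-28, 0, 1],
    [-36, 0, 1],
    [-38, 0, 1],
    [-38, 0, 0],
    [-38, 0, 0],
    [-36, 0, 0],
    [-28, 0, 0],
    [-18, 0, 0],
  ],
  turn=[
    [0, 0, 0],
    [0, 0, 0],
    [0, 0, 0],
    [0, 0, 0],
    [0, 0, 0],
    [0, 0, 0],
    [0, 0, 0],
    [0, 0, 0],
    [0, 0, 0],
    [0, 0, 0],
  ],
  fingers=[-1, -1, -1, -1, -1, -1, -1, -1, -1, -1],
)

```text
time: 26.05
position: [0.5124, 0.2963, 0.1767]
tool_rot: [-1.311, 1.035, -1.03]
ft_force: [-0.1, -0.3, -7.0]
grip_width: 0.642
```

Request:
play_rows(
  translation=[
    [-12, 0, 0],
    [-6, 0, 0],
    [-3, 0, 0],
    [0, 0, 0],
    [0, 0, 0],
    [0, 0, 0],
    [0, 0, 0],
    [0, 0, 0],
    [0, 0, 0],
    [0, 0, 0],
  ],
  turn=[
    [0, 0.003, 0],
    [0, 0, 0],
    [0, 0, 0],
    [0, 0, 0],
    [0, 0, 0],
    [0, 0, 0],
    [0, 0, 0],
    [0, 0, 0],
    [0, 0, 0],
    [0, 0, 0],
  ],
  fingers=[-1, -1, -1, -1, -1, -1, -1, -1, -1, -1],
)

```text
time: 26.88
position: [0.5106, 0.3109, 0.1775]
tool_rot: [-1.308, 1.038, -1.037]
ft_force: [0.2, 0.4, -7.7]
grip_width: 0.642
```

```bash
python3 d.py .5095 .3127 .1 13.3;python3 - <<'E'
from h import *
from bench import ctrl
import pickle
ci=ctrl.camera_info("wrist"); im=ctrl.get_image("wrist"); cv2.imwrite("pics/wrist13.png",im); pickle.dump(ci,open("ci13.pkl","wb"))
im=ctrl.get_image("scene"); cv2.imwrite("pics/scene13.png",im)
cv2.imwrite("pics/scene13c.png",cv2.resize(im[230:380,420:620],None,fx=4,fy=4,interpolation=cv2.INTER_CUBIC))
E
```

```text
t 26.8833 F [ 0.226   0.3824 -7.6758] pos [0.5106 0.3109 0.1775] jaw deg 13.208236917939727 tilt [-0.0011 -1.      0.0004] q [-1.0508  0.2543  0.5427  1.6665 -0.1379  1.2582 -0.2493] w 0.6423671202700733
delta tool mm [-1.8918 77.467  -0.7032] turn [-0.0004 -0.0016 -0.0011]
```

View pics/wrist13.png

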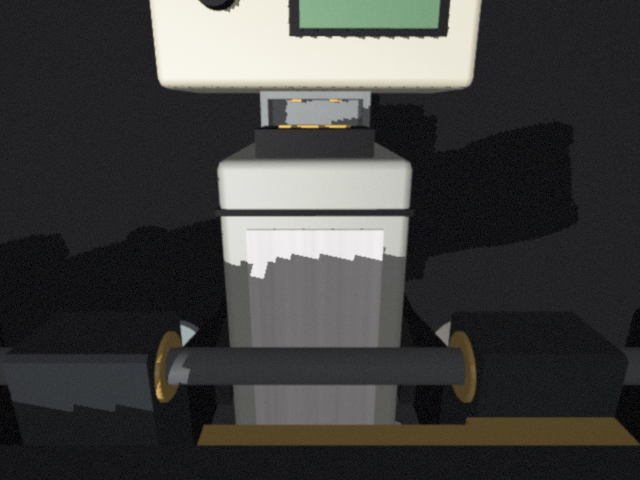

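View pics/scene13c.png

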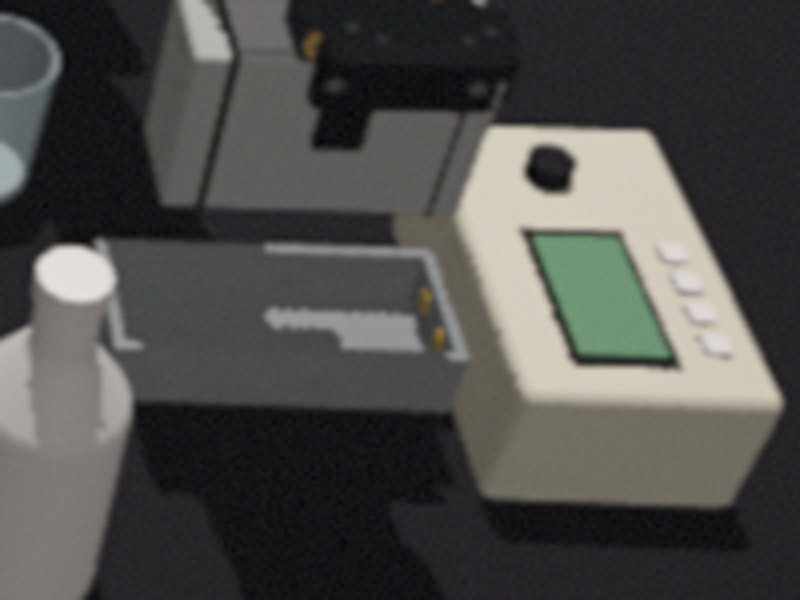

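```bash
python3 - <<'E'
from h import *
import pickle
ci=pickle.load(open("ci13.pkl","rb"))
a=np.radians(103.3);u=np.array([np.cos(a),np.sin(a)]);v=np.array([-u[1],u[0]]);o=np.array([.5086,.3166])
def W(x,y,z): return [*(o+u*x/1e3+v*y/1e3),z/1e3]
print("wall outer end",proj(ci,[W(87,38,40),W(87,-38,40)]).round(1))
print("wall inner end",proj(ci,[W(82,33,40),W(82,-33,40)]).round(1))
print("case front",proj(ci,[W(87,95,80),W(87,-95,80)]).round(1))
# pack
a=np.radians(103.2);u=np.array([np.cos(a),np.sin(a)]);v=np.array([-u[1],u[0]]);o=np.array([.5106,.3109]);b=177.5-48.2
print("pack far top",proj(ci,[W(70,28,b+95),W(70,-28,b+95)]).round(1), "socket top", proj(ci,[W(78,17,b+90),W(78,-17,b+90)]).round(1),proj(ci,[W(-70,28,b+95),W(-70,-28,b+95)]).round(1))
E
python3 - <<'E'
import cv2
i=cv2.imread("pics/wrist13.png")[60:180,200:430]
cv2.imwrite("pics/w13c.png",cv2.resize(i,None,fx=3.4,fy=3.4,interpolation=cv2.INTER_CUBIC))
E
```

```text
wall outer end [[257.6  94.5]
 [367.9  94.3]]
wall inner end [[265.2 102.2]
 [360.4 101.9]]
case front [[153.2  92.7]
 [471.7  92. ]]
pack far top [[212.5 161.1]
 [413.1 161. ]] socket top [[253.2 130.5]
 [372.5 130.5]] [[240.2 531.5]
 [386.9 531.4]]
```

View pics/w13c.png

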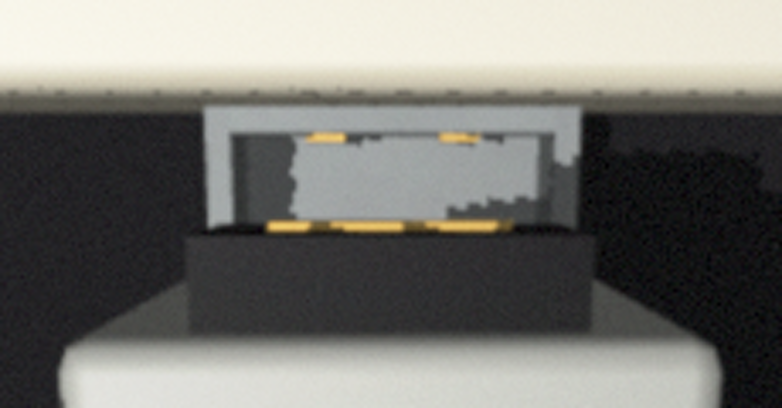

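Request:
play_rows(
  translation=[
    [-2, 4, 0.7],
    [-1.7, 8, 0],
    [0, 11, 0],
    [0, 12, 0],
    [0, 12, 0],
    [0, 11, 0],
    [0, 8, 0],
    [0, 5, 0],
    [0, 2, 0],
    [0, 0, 0],
  ],
  turn=[
    [0, 0, 0],
    [0, 0, 0],
    [0, 0, 0],
    [0, 0, 0],
    [0, 0, 0],
    [0, 0, 0],
    [0, 0, 0],
    [0, 0, 0],
    [0, 0, 0],
    [0, 0, 0],
  ],
  fingers=[-1, -1, -1, -1, -1, -1, -1, -1, -1, -1],
)

```text
time: 27.82
position: [0.5102, 0.3149, 0.1039]
tool_rot: [-1.309, 1.038, -1.037]
ft_force: [0.1, -0.6, -7.0]
grip_width: 0.64
```

```bash
python3 d.py .5104 .3147 .0542 13.3;python3 - <<'E'
from h import *
from bench import ctrl
import pickle
ci=ctrl.camera_info("wrist"); im=ctrl.get_image("wrist"); cv2.imwrite("pics/wrist14.png",im); pickle.dump(ci,open("ci14.pkl","wb"))
im=ctrl.get_image("scene")
cv2.imwrite("pics/scene14c.png",cv2.resize(im[230:380,420:620],None,fx=4,fy=4,interpolation=cv2.INTER_CUBIC))
E
```

```text
t 27.8167 F [ 0.0889 -0.5765 -7.0434] pos [0.5102 0.3149 0.1039] jaw deg 13.227507741391063 tilt [-0.0006 -1.     -0.0002] q [-1.037   0.3248  0.5267  1.7411 -0.1796  1.1235 -0.2242] w 0.6403274963508663
delta tool mm [ 0.2525 49.7053  0.1307] turn [ 0.0002 -0.0013 -0.0006]
```

View pics/wrist14.png

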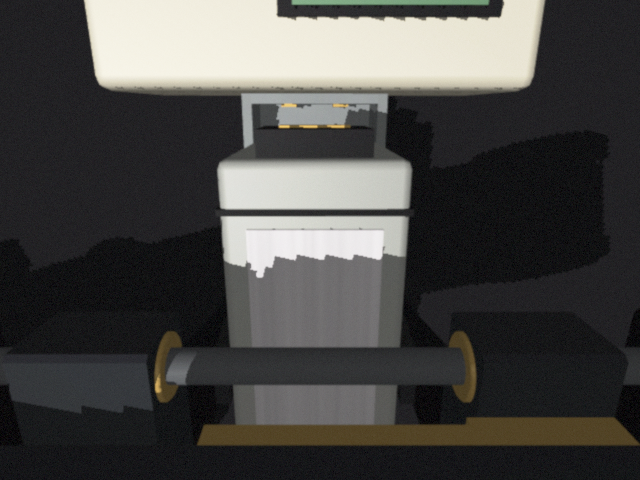

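View pics/scene14c.png

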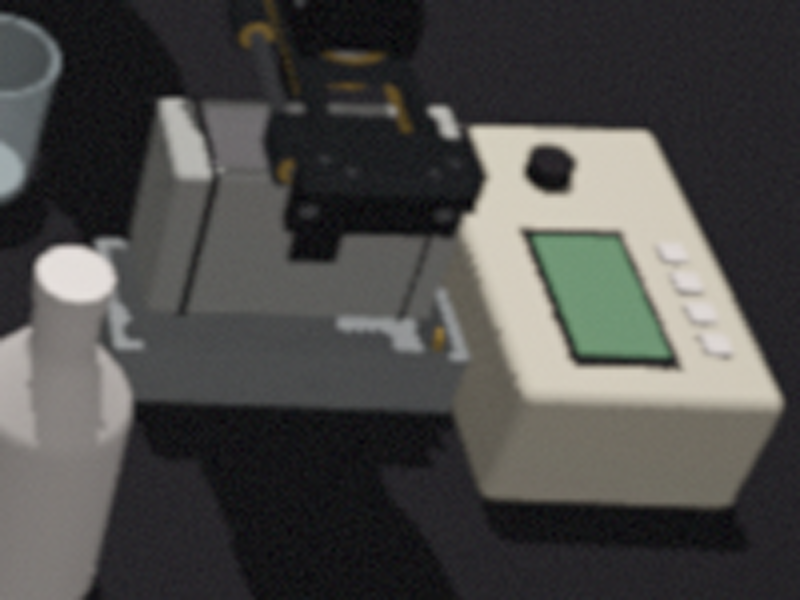

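```bash
python3 - <<'E'
from h import *
import pickle
ci=pickle.load(open("ci14.pkl","rb")); im=cv2.imread("pics/wrist14.png")
cv2.imwrite("pics/w14c.png",cv2.resize(im[70:180,210:430],None,fx=3.6,fy=3.6,interpolation=cv2.INTER_CUBIC))
a=np.radians(103.3);u=np.array([np.cos(a),np.sin(a)]);v=np.array([-u[1],u[0]]);o=np.array([.5086,.3166])
def W(x,y,z): return [*(o+u*x/1e3+v*y/1e3),z/1e3]
print("wall outer",proj(ci,[W(87,38,40),W(87,-38,40)]).round(1),"inner",proj(ci,[W(82,33,40),W(82,-33,40)]).round(1))
E
```

```text
wall outer [[238.4  98.1]
 [384.1  97.8]] inner [[248.5 108.1]
 [374.1 107.9]]
```

View pics/w14c.png

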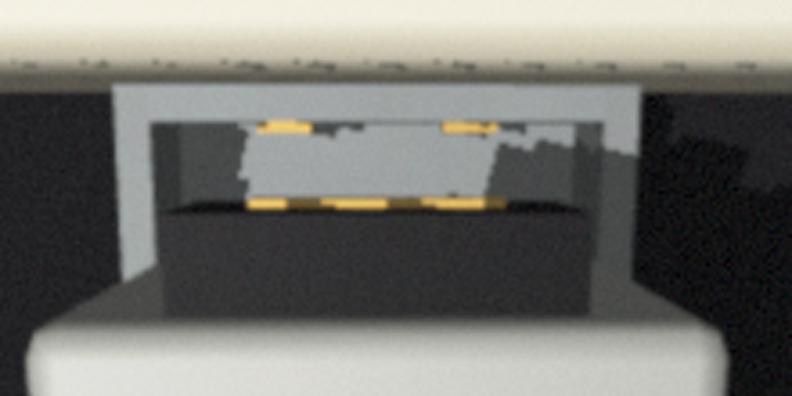

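Request:
play_rows(
  translation=[
    [0, 4, 0],
    [0, 6, 0],
    [0, 7, 0],
    [0, 7, 0],
    [0, 7, 0],
    [0, 6, 0],
    [0, 4, 0],
    [0, 3, 0],
    [0, 1, 0],
    [0, 0, 0],
  ],
  turn=[
    [0, 0, 0],
    [0, 0, 0],
    [0, 0, 0],
    [0, 0, 0],
    [0, 0, 0],
    [0, 0, 0],
    [0, 0, 0],
    [0, 0, 0],
    [0, 0, 0],
    [0, 0, 0],
  ],
  fingers=[-1, -1, -1, -1, -1, -1, -1, -1, -1, -1],
)

```text
time: 28.75
position: [0.5103, 0.315, 0.0592]
tool_rot: [-1.309, 1.038, -1.037]
ft_force: [0.0, 0.2, -7.3]
grip_width: 0.637
```

```bash
python3 d.py .5104 .3147 .0542 13.3;python3 - <<'E'
from h import *
from bench import ctrl
im=ctrl.get_image("scene")
cv2.imwrite("pics/scene15c.png",cv2.resize(im[230:380,420:620],None,fx=4,fy=4,interpolation=cv2.INTER_CUBIC))
E
```

```text
t 28.75 F [ 0.0123  0.2085 -7.342 ] pos [0.5103 0.315  0.0592] jaw deg 13.23537265258772 tilt [-0.0008 -1.      0.0001] q [-1.0227  0.3752  0.5131  1.7787 -0.2107  1.0419 -0.2014] w 0.637443180105982
delta tool mm [0.3515 4.9776 0.0212] turn [-0.0001 -0.0011 -0.0008]
```

View pics/scene15c.png

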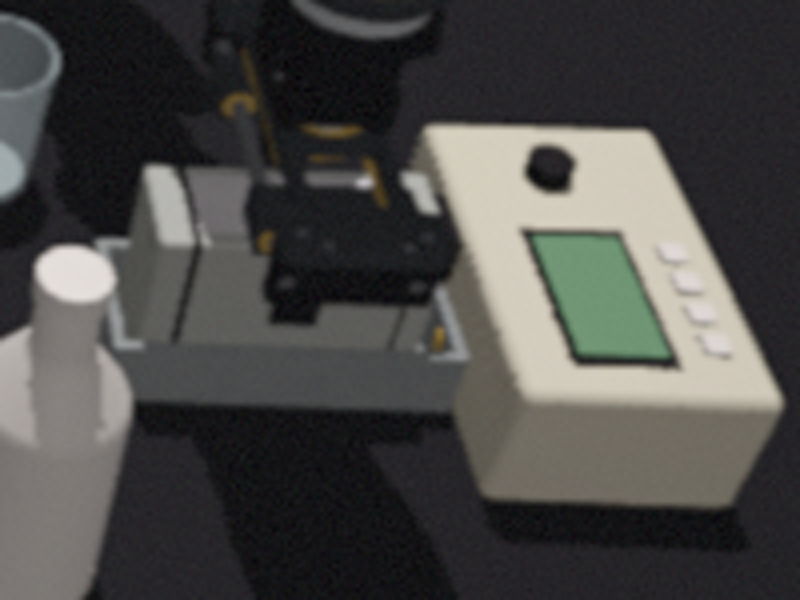

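Inside the walls with no contact force. About 5 mm more, slowly, to the floor.

Request:
play_rows(
  translation=[
    [0, 1, 0],
    [0, 1, 0],
    [0, 1, 0],
    [0, 0.8, 0],
    [0, 0.5, 0],
    [0, 0.4, 0],
    [0, 0.3, 0],
    [0, 0, 0],
    [0, 0, 0],
    [0, 0, 0],
  ],
  turn=[
    [0, 0, 0],
    [0, 0, 0],
    [0, 0, 0],
    [0, 0, 0],
    [0, 0, 0],
    [0, 0, 0],
    [0, 0, 0],
    [0, 0, 0],
    [0, 0, 0],
    [0, 0, 0],
  ],
  fingers=[-1, -1, -1, -1, -1, -1, -1, -1, -1, -1],
)

```text
time: 29.63
position: [0.5104, 0.3151, 0.0545]
tool_rot: [-1.309, 1.038, -1.037]
ft_force: [1.4, 0.2, -8.3]
grip_width: 0.64
```

```bash
python3 d.py .5104 .3147 .0542 13.3
```

```text
t 29.6333 F [ 1.431   0.1922 -8.2999] pos [0.5104 0.3151 0.0545] jaw deg 13.239975294567376 tilt [-0.001  -1.      0.0005] q [-1.021   0.3808  0.5114  1.7822 -0.2144  1.0329 -0.1987] w 0.6396392945576369
delta tool mm [ 0.4366  0.2815 -0.0974] turn [-0.0005 -0.001  -0.001 ]
```

No contact yet, so I go on in small steps.

Request:
play_rows(
  translation=[
    [0, 0.3, 0],
    [0, 0, 0],
    [0, 0.3, 0],
    [0, 0, 0],
    [0, 0.3, 0],
    [0, 0, 0],
    [0, 0.3, 0],
    [0, 0, 0],
    [0, 0, 0],
    [0, 0, 0],
  ],
  turn=[
    [0, 0, 0],
    [0, 0, 0],
    [0, 0, 0],
    [0, 0, 0],
    [0, 0, 0],
    [0, 0, 0],
    [0, 0, 0],
    [0, 0, 0],
    [0, 0, 0],
    [0, 0, 0],
  ],
  fingers=[-1, -1, -1, -1, -1, -1, -1, -1, -1, -1],
)

```text
time: 30.47
position: [0.5104, 0.3152, 0.0541]
tool_rot: [-1.308, 1.038, -1.036]
ft_force: [-3.8, -1.8, 5.6]
grip_width: 0.641
```

Floor contact at TCP z 0.054, as computed. Releasing.

Request:
play_rows(
  translation=[
    [0, -0.4, 0],
    [0, 0, 0],
    [0, 0, 0],
    [0, 0, 0],
    [0, 0, 0],
    [0, 0, 0],
    [0, 0, 0],
    [0, 0, 0],
    [0, 0, 0],
    [0, 0, 0],
  ],
  turn=[
    [0, 0, 0],
    [0, 0, 0],
    [0, 0, 0],
    [0, 0, 0],
    [0, 0, 0],
    [0, 0, 0],
    [0, 0, 0],
    [0, 0, 0],
    [0, 0, 0],
    [0, 0, 0],
  ],
  fingers=[-1, -1, 0.6, 0.7, 0.8, 0.8, 0.8, 0.8, 0.8, 0.8],
)

```text
time: 31.3
position: [0.5104, 0.3151, 0.0536]
tool_rot: [-1.309, 1.037, -1.037]
ft_force: [0.3, 0.4, 0.3]
grip_width: 0.895
```

Request:
play_rows(
  translation=[
    [0, -4, 0],
    [0, -10, 0],
    [0, -16, 0],
    [0, -20, 0],
    [0, -20, 0],
    [0, -20, 0],
    [0, -20, 0],
    [0, -20, 0],
    [0, -14, 0],
    [0, -6, 0],
  ],
  turn=[
    [0, 0, 0],
    [0, 0, 0],
    [0, 0, 0],
    [0, 0, 0],
    [0, 0, 0],
    [0, 0, 0],
    [0, 0, 0],
    [0, 0, 0],
    [0, 0, 0],
    [0, 0, 0],
  ],
  fingers=[0.8, 0.8, 0.8, 0.8, 0.8, 0.8, 0.8, 0.8, 0.8, 0.8],
)

```text
time: 32.13
position: [0.5116, 0.3155, 0.2073]
tool_rot: [-1.304, 1.036, -1.037]
ft_force: [0.1, -0.2, -0.2]
grip_width: 0.901
```

```bash
python3 d.py .5104 .3147 .0542 13.3;python3 - <<'E'
from h import *
from bench import ctrl
import pickle
ci=ctrl.camera_info("wrist"); im=ctrl.get_image("wrist"); cv2.imwrite("pics/wrist16.png",im); pickle.dump(ci,open("ci16.pkl","wb"))
im=ctrl.get_image("scene"); cv2.imwrite("pics/scene16.png",im)
cv2.imwrite("pics/scene16c.png",cv2.resize(im[230:380,420:620],None,fx=4,fy=4,interpolation=cv2.INTER_CUBIC))
E
```

```text
t 32.1333 F [ 0.1115 -0.2104 -0.225 ] pos [0.5116 0.3155 0.2073] jaw deg 13.22010702193926 tilt [-0.0033 -1.      0.0048] q [-1.059   0.2373  0.5462  1.6242 -0.1286  1.31   -0.262 ] w 0.9006516349344179
delta tool mm [  0.9987 153.0423  -2.1119] turn [-0.0048 -0.0014 -0.0033]
```

View pics/wrist16.png

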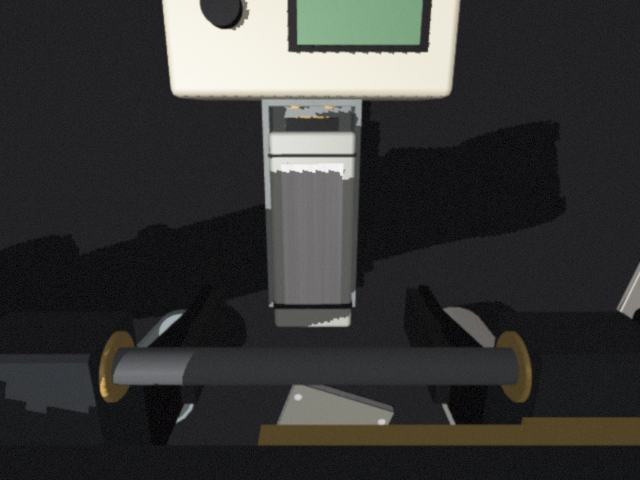

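View pics/scene16c.png

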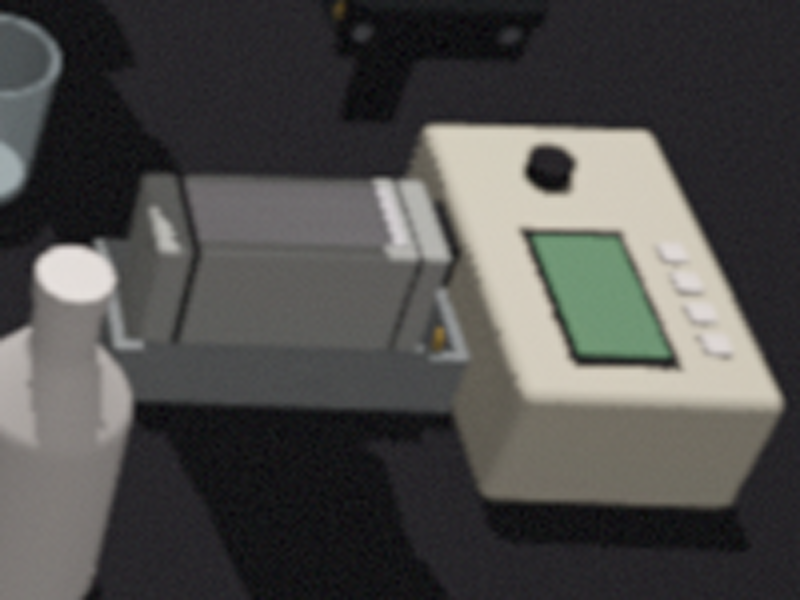

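View pics/scene16.png

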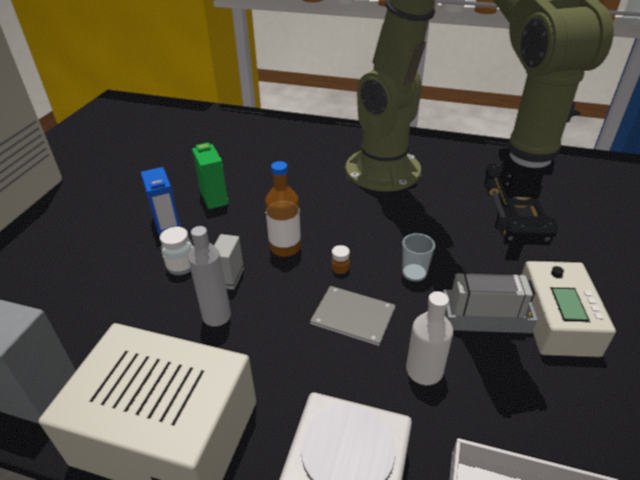

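```bash
python3 - <<'E'
from h import *
import pickle
ci=pickle.load(open("ci16.pkl","rb"))
for z in (.101,.11):
    P=plane(ci,[(268.5,132),(355.5,132),(351.5,327),(275,327)],z)[:,:2]
    x,r=fit2d(np.array([(70,28),(70,-28),(-70,-28),(-70,28)])/1000,P)
    a=np.radians(103.3);u=np.array([np.cos(a),np.sin(a)]);v=np.array([-u[1],u[0]]);d=x[:2]-[.5086,.3166]
    print(z,x[:2],np.degrees(x[2]),r.round(1).ravel(),"bay frame mm",d@u*1e3,d@v*1e3)
from bench import ctrl
a=cv2.imread("pics/scene0.png").astype(int);b=cv2.imread("pics/scene16.png").astype(int)
for n,(x0,y0,x1,y1) in dict(spare=(210,235,245,290),jar=(160,225,192,275),cyl=(190,225,230,325),amber=(262,160,303,258),vial=(328,245,352,275),beaker=(400,232,436,282),washer=(405,290,445,385),blue=(142,165,180,230),green=(192,142,226,182)).items():
    print(n,np.abs(a-b)[y0:y1,x0:x1].mean().round(2))
print(ctrl.get_state()["ft_force"])
E
```

```text
0.101 [0.5112 0.3156] -256.5984099393369 [-0.4  0.3  0.3  0.7 -0.1 -0.3  0.2 -0.6] bay frame mm -1.5532618194320318 -2.2758534455457
0.11 [0.5105 0.3183] -256.5984119048181 [-1.9  2.3  0.7  3.1  1.3 -2.4 -0.2 -3.1] bay frame mm 1.2371456532383636 -2.2876314393601516
spare 2.39
jar 1.01
cyl 4.71
amber 1.77
vial 1.64
beaker 4.46
washer 1.33
blue 1.65
green 4.95
[-0.8908  1.0813 -1.0864]
```

```bash
python3 -c "
from bench import ctrl
print(ctrl.get_state()['time'],ctrl.close_job())"
```

```text
the job is handed in; nothing more can be done
32.2333 None
```

The large grey pack is lying in the gas monitor's bay, plate face up and socket end towards the monitor. I handed the job in at 32.2 s of the 61 s allowed.

- **Turning it:** I stood the pack square against the step's right-hand edge and let go. I then pushed high on its plate face with shut fingers. It tipped over the edge and lay on the step, overhanging by about 32 mm, slightly more than the 10 to 30 mm you gave.
- **Placing it:** I gripped it again and lowered it slowly until it touched the bay floor, at about 13 N, then released and lifted clear.
- **Last checks:** The wrist picture fits a pack top at 101 mm height to within 0.7 mm, so it is fully seated and level. It is in line with the bay to within about 0.1°. Its middle sat 1.6 mm to the -x side and 2.3 mm off to the side of my first bay estimate. The close-up pictures had already put the bay about 2 mm off that estimate in the same directions, so it should be nearly centred across the bay.
- **Bystanders:** In the scene picture they all look as they were. Small brightness changes at the cylinder, beaker and green block look like moved shadows and the removed pack; I did not re-measure their positions.
- **Forces and wrist swing:** Every force I read was below 10 N, but I only read it at the end of each move. The wrist swung up to 9 mm after the first fast approach, so I let it settle before gripping.

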